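Close the pump head and present its valve ball

TASK

Close the pump head: lower the aluminium backplate over the housing's two locating pins until it rests flush, and let go of it. Then lift the dish with the loose ball by its upright tab and, keeping it level with the ball in the middle all the way and never touching the ball, turn it a quarter turn so that it points the way the housing's pipe stub points, its pouring lip right above the round port of the backplate and about 10 cm higher, ready to tip. Finish holding the dish still and level there, touching nothing else with it, and leave the other things on the table where they are.

Things in the scene. Friction and masses are not known exactly. Their poses are not given: they have to be found in the camera images.
- housing: Pump head's lower half, a grey block fixed to the table, 160 (x) x 110 (y) x 50 mm tall; origin at the centre of its underside. +x points the way its dark pipe stub sticks out (to 115 mm from the origin). Two steel pins, 8 mm across, tapered tips, stand 22 mm proud of the flat top at (-55, -30) and (20, 33) mm. A 36 mm bore opens in the top at (38, 0) mm.
- housing_face (a point): Centre of the housing's top face, 50 mm above its origin; axes as the housing.
- housing_bore (a point): Centre of the bore's mouth in the housing's top face; axes as the housing.
- plate_rib (a point): Middle of the backplate's upright grip rib: 12 mm thick (x), 44 mm long (y), 34 mm tall, top 44 mm above the plate's underside; this point is 26 mm above the underside, 10 mm to -x of the plate's centre. The backplate is a loose aluminium plate 140 (x) x 90 (y) x 10 mm, 0.4 kg, flat on the table, rib up. Axes as the plate; seated, they match the housing's.
- plate_base (a point): Centre of the backplate's underside; seated, it coincides with housing_face. Axes as the plate. Two 10 mm through-holes at (-55, -30) and (20, 33) mm from it take the pins, which then stand 12 mm proud of the plate.
- plate_port (a point): Centre of the mouth of the backplate's 38 mm round port in its upper face, at (38, 0) mm from the plate's centre. Axes as the backplate.
- dish_grip (a point): Grip point in the dish's upright tab, 44 mm above the dish's underside. Tab: 12 mm thick (x), 34 mm wide (y), 64 mm tall, centred 90 mm to -x of the dish's middle. Dish axes: +x from the tab to the pouring lip, z up. With the fingers on the tab's two broad faces the dish hangs level.
- dish_centre (a point): Middle of the dish's hollow floor, where the ball belongs, 8 mm above the underside; axes as the dish. The dish is loose, round, shallow aluminium, 116 mm across, rim 21 mm high, 0.22 kg, standing on the table; the hollow has a small flat middle and slopes up about 13 degrees around it.
- dish_lip (a point): Outer end of the pouring lip, 75 mm to +x of the dish's middle, 21 mm above the dish's underside; axes as the dish.
- ball_center (a point): Centre of the loose steel ball, 32 mm across, about 90 g, resting in the middle of the dish; it rolls off its place when the dish is tipped or jerked.
- mug: Bystander: a red plastic mug, 80 mm across, 95 mm tall. Origin at its underside.
- coupling: Bystander: a short brass tube, 52 mm across, 40 mm tall. Origin at its underside.
- wrench: Bystander: a flat steel wrench about 180 mm long lying between the robot and the housing.
- carton: Bystander: a small cardboard carton 120 x 90 x 70 mm. Origin at its underside.
- jar: Bystander: an amber jar 66 mm across, 100 mm tall. Origin at its underside.
- driver: Bystander: a screwdriver lying on the table.
Things that resemble listed ones, but are neither listed nor needed, are in the scene too. What is shaped like the part that bears plate_rib but purple or yellow is not meant.

How it is judged:
On the way, in this order (a step that is already met when the one before it is completed fails the run):
1. the backplate rests flush on the housing over both pins, let go (z of plate_base in the frame of housing_face between -0.002 and 0.002 m and horizontal distance between plate_base and housing_face below 0.003 m and horizontal distance between plate_port and housing_bore below 0.004 m and angle between plate_base's own z axis and vertical below 0.03 rad and contact force between the fingers and backplate below 0.3 N), for 0.3 s.
2. the dish is lifted clear of the table in the gripper, ball in its middle (height (world z) of dish_centre above 0.06 m and contact force between the fingers and dish above 1 N and horizontal distance between ball_center and dish_centre below 0.014 m and distance between ball_center and dish_centre below 0.025 m), for 0.2 s.
At the end, for the whole second after the job is handed in: Backplate flush on the housing (2 mm height, 3 mm sideways), released. Dish held still, level within 5 deg, along the housing's +x within 8.5 deg, lip within 18 mm sideways of the port and 60 to 140 mm above it, touching neither plate nor housing; ball within 14 mm of its middle (all of step 1 and horizontal distance between ball_center and dish_centre below 0.014 m and distance between ball_center and dish_centre below 0.025 m and horizontal distance between dish_lip and plate_port below 0.018 m and z of dish_lip in the frame of plate_port between 0.06 and 0.14 m and angle between the x axis of dish_centre and the x axis of housing, either way round below 0.15 rad and x of dish_grip in the frame of housing below -0.05 m and angle between dish_centre's own z axis and vertical below 0.09 rad and linear speed of dish below 0.02 m/s and contact force between the fingers and dish above 1 N and contact force between dish and backplate below 0.1 N and contact force between dish and housing below 0.1 N); the arm keeps its last pose, push and grip.
It fails at once if the ball left the middle of the dish (more than 25 mm off) (horizontal distance between ball_center and dish_centre above 0.025 m).
It fails at once if the robot touched the ball (contact force between the arm and ball above 0.3 N).
It fails at once if a finger touched the ball (contact force between the fingers and ball above 0.3 N).
It fails at once if the dish was tipped more than 14 degrees (angle between dish_centre's own z axis and vertical above 0.25 rad).
It fails at once if a bystander was moved more than 30 mm (distance of any of mug, coupling, wrench, carton, jar, driver from where it was at the start of the episode above 0.03 m).
It also fails if it takes over 69 s, if anything falls off the work surface, if the arm or the gripper's body presses on something with over 40 N, if the wrist force passes 120 N, or if a joint passes its speed limit or range.

ROBOT

A 6-joint arm with a two-finger parallel gripper is mounted at the origin on the work surface. World frame = base frame: x ahead of the robot, y to its left, z up, the work surface at z = 0. Lengths are in m, angles in rad, forces in N, time in s.
With the tool pointing down it reaches from about 0.425 to 0.95 m from the base axis. Payload 3.5 kg.
Tool frame: the origin (TCP) lies at the very end of the fingers, on their centre line; the grasp point (between the pads) lies 19 mm behind it; z points along the fingers, y is the direction in which the jaws open and shut (so a half turn about z gives the same grasp; the last joint's range is limited). The gripper opens to 85 mm and grips with 20 to 120 N. Pads are 22 mm wide; open, the fingers measure 114 mm over their backs; the gripper's body (76 mm by 85 mm) begins 54 mm behind the grasp point. The pads swing forward as they close: fully open they stand 13 mm farther back than shut.
Start: joints at [1.064, 0.286, 1.577, -0, 1.279, -0.15], TCP at [0.236, 0.632, 0.231] pointing down, gripper open.
Joint ranges: [-2.77, 2.77], [-0.9, 2.22], [0.21, 2.48], [-1.53, 4.67], [0.24, 2.81], [-2.84, 2.84]. Speed limits (rad/s): [2.79, 2.79, 3.14, 3.14, 3.14, 3.14].

INTERFACE

Orientations are given as a unit quaternion [x, y, z, w].
In Python, from rig import r gives the robot as it stands.
- The arm moves only by the tool jog_arm, never from a script. Its argument "moves" is one flat list of numbers, 5 for each row, row after row: the opening, from 0 (shut) to 1 (fully open), then the shift along the world's x, y, z in m, then the turn about the world's z in degrees. A call has 1 to 20 rows; each row shifts and turns the pose as measured when the row begins; what a row does not reach is not made up. A row lasts 1/12 s, in which the tool goes at most 41.7 mm and 7.16 degrees, less where a joint would pass 70% of its speed; a pose out of reach is approached as far as the arm can. A call is refused whole if a number of a shift passes 0.0417 or a number of a turn 7.16, either way. A call with a gripper value outside its range is refused whole. The fingers move at their own pace and stop on an object; "newtons" is the grip in N (left out, the last holds). Time passes only in rows, so rows that do not move let the fingers close. It gives the time, the measured TCP pose, the force and the opening at its end, in the units of the state.
- r.state(): the state, without advancing time (a new reading comes with each control period).
- r.capture(name): name is "scene" or "top" or "wrist"; returns a dict with "img" (420x560x3 uint8, red, green, blue), "z_map" (420x560 float32, m along the optical axis (not along the pixel's ray), 0 where there is no reading), "fx", "fy", "cx", "cy" (pixels), "D" ([k1, k2, p1, p2, k3] as OpenCV has them; the pictures are not rectified), "extrinsics" (4x4, takes a point from world to camera coordinates). Camera axes: x right, y up, looking along -z (the intrinsics and any distortion apply to the point x, -y, -z); pixel columns grow to the right and rows downward; lengths in m; the calibration is good to about 2 mm. A picture is of the moment at which its call begins.
- r.job_done(): hands the job in, once; it reports no verdict.
The state is a dict: "time": time; "q": joint angles; "dq": joint speeds; "joint_torque": joint torques, N m; "tool_pos": TCP position; "eef_rot": TCP orientation; "ft_force": force on the tool from outside, world axes, zero at the start; "moment": the same for the moment, N m; "gripper_width": finger opening in m.
Only numpy, scipy, OpenCV 4.12 (cv2) and the standard library are available. Lean on these libraries where they do the work, as an engineer would, in place of code of your own. Each camera call takes 0.05 s, during which the arm holds its last target.

## Working session

There is one attempt and no reset: what is moved stays moved. The work goes in short steps, Python scripts to look and compute and a tool call to move; the robot and the scene stay as the last step left them, time stands still between calls to the robot, and variables do not carry over. Pictures are saved under pics/ and viewed, and the job is handed in when it is done.

Besides the shell and the picture viewer there is one more tool, called after "Emit:" as name(argument=value, ...) on one line, values as JSON. jog_arm: Moves the arm, as the interface text tells. Its arguments: {"type":"object","properties":{"moves":{"type":"array"},"newtons":{"type":"number"}},"required":["moves"]}

```bash
mkdir -p pics; ls
cat > h.py <<'E'
import numpy as np, cv2, pickle
from rig import r
def cap(n):
    d=r.capture(n); pickle.dump(d,open(f'{n}.pkl','wb')); return d
def load(n): return pickle.load(open(f'{n}.pkl','rb'))
def cloud(d):
    H,W=d['z_map'].shape
    v,u=np.mgrid[0:H,0:W]
    K=np.array([[d['fx'],0,d['cx']],[0,d['fy'],d['cy']],[0,0,1.]])
    p=np.stack([u,v],-1).reshape(-1,1,2).astype(np.float64)
    n=cv2.undistortPoints(p,K,np.array(d['D'],float)).reshape(H,W,2)
    z=d['z_map'].astype(float)
    c=np.stack([n[...,0]*z,-n[...,1]*z,-z,np.ones_like(z)],-1)
    P=c@np.linalg.inv(np.array(d['extrinsics'])).T
    P=P[...,:3]; P[z<=0]=np.nan
    return P
def proj(d,X):
    X=np.atleast_2d(X); E=np.array(d['extrinsics'])
    c=np.c_[X,np.ones(len(X))]@E.T
    K=np.array([[d['fx'],0,d['cx']],[0,d['fy'],d['cy']],[0,0,1.]])
    q=np.c_[c[:,0],-c[:,1],-c[:,2]]
    return cv2.projectPoints(q,np.zeros(3),np.zeros(3),K,np.array(d['D'],float))[0].reshape(-1,2)
E
python3 - <<'E'
from h import *
print(r.state())
for n in ("scene","top","wrist"):
    d=cap(n); cv2.imwrite(f'pics/{n}0.png',d['img'][...,::-1])
    print(n,d['fx'],d['D'],np.linalg.inv(d['extrinsics'])[:3,3].round(3), (d['z_map']>0).mean())
E
```

```text
pics
{'time': 0.0, 'q': array([ 1.06399482e+00,  2.87189967e-01,  1.57821174e+00, -3.07084915e-05,
        1.27859126e+00, -1.49974205e-01]), 'dq': array([-2.07497904e-04,  1.56356152e-03,  5.24624974e-04, -2.05149525e-03,
        8.80453416e-05,  1.17258157e-03]), 'joint_torque': array([-1.45401505e-04, -4.05982518e+01, -2.92628145e+01, -9.85693396e-05,
        5.74668258e-03, -2.73573271e-06]), 'tool_pos': array([0.23541311, 0.63190205, 0.22991217]), 'eef_rot': array([ 1.77464133e-01,  9.84126537e-01, -1.14076799e-03, -3.73159861e-04]), 'ft_force': array([-0.24771603, -0.22631819,  0.51332426]), 'moment': array([ 0.02088865, -0.04509867,  0.00821412]), 'gripper_width': 0.08548391486435612}
scene 420.8549279562813 [-0.02774164  0.          0.          0.          0.        ] [ 0.959 -0.613  1.071] 0.995765306122449
top 450.1927259591408 [-0.07266604  0.          0.          0.          0.        ] [0.332 0.093 1.318] 0.9960586734693877
wrist 335.50586819728187 [-0.01860078  0.          0.          0.          0.        ] [0.165 0.658 0.373] 0.9959991496598639
```

View pics/scene0.png

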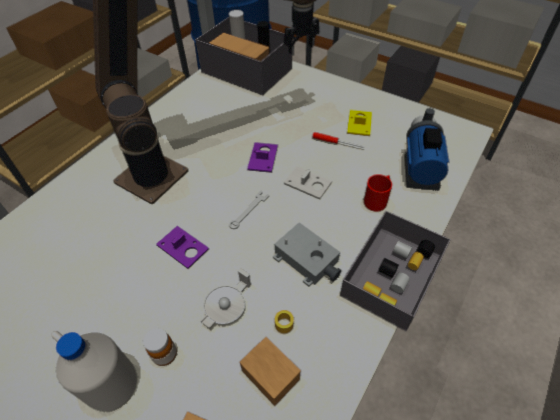

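View pics/top0.png

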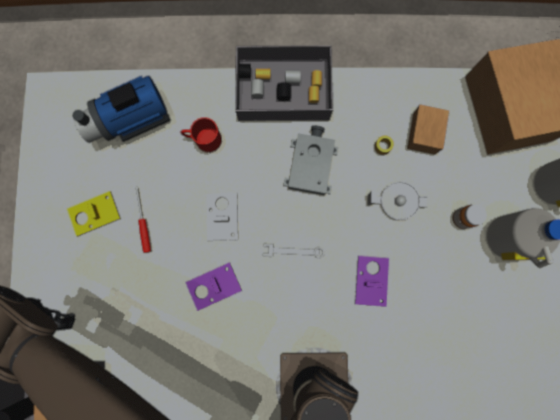

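View pics/wrist0.png

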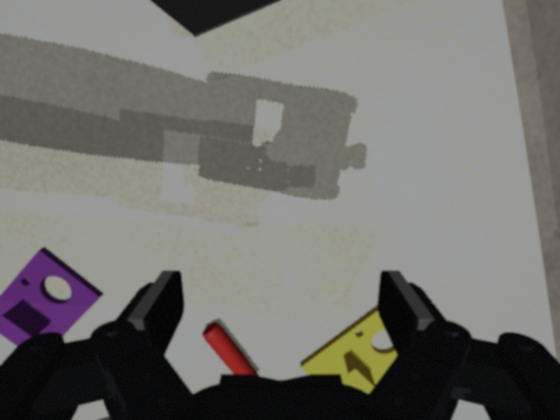

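Candidates for the backplate in the top view are the aluminium one at (222,217), purple at (214,287) and (372,281), and yellow at (93,214). The aluminium one fits the description. The housing is at (313,163) and the dish at (400,200), with its tab or lip at (375,200) and (425,202). I'll check these in close crops and measure.

Run:
```python
from h import *
d=load('top'); P=cloud(d); img=d['img'][...,::-1]
a=cv2.resize(img[180:255,185:260],(400,400),interpolation=cv2.INTER_CUBIC)
b=cv2.resize(img[120:235,275:450],(608,400),interpolation=cv2.INTER_CUBIC)
z=P[...,2]
zi=np.uint8(np.clip(np.nan_to_num(z)/0.1,0,1)*255)
c=cv2.resize(zi[180:255,185:260],(300,300),interpolation=cv2.INTER_NEAREST)
e=cv2.resize(zi[120:235,275:450],(456,300),interpolation=cv2.INTER_NEAREST)
cv2.imwrite('pics/c1.png',cv2.convertScaleAbs(np.hstack([cv2.resize(a,(300,300)),cv2.resize(b,(456,300))]),alpha=1.2))
cv2.imwrite('pics/c2.png',np.hstack([c,e]))
for u,v in [(222,217),(313,163),(400,200),(60,300),(400,300),(318,190)]: print(u,v,P[v,u].round(3))
d=load('scene');P2=cloud(d);
for u,v in [(308,250),(318,180),(100,250)]: print(u,v,P2[v,u].round(3))
cv2.imwrite('pics/c3.png',cv2.resize(d['img'][150:340,190:360,::-1],None,fx=3,fy=3,interpolation=cv2.INTER_CUBIC))
```

```text
222 217 [0.479 0.259 0.042]
313 163 [ 0.633 -0.003  0.051]
400 200 [ 0.525 -0.253  0.04 ]
60 300 [0.24  0.741 0.001]
400 300 [ 0.238 -0.253 -0.   ]
318 190 [ 0.554 -0.016  0.049]
308 250 [ 0.646 -0.007  0.054]
318 180 [0.516 0.286 0.012]
100 250 [ 0.087 -0.317  0.   ]
```

View pics/c1.png

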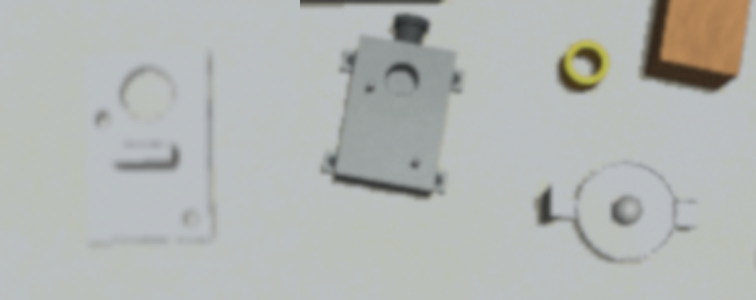

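View pics/c2.png

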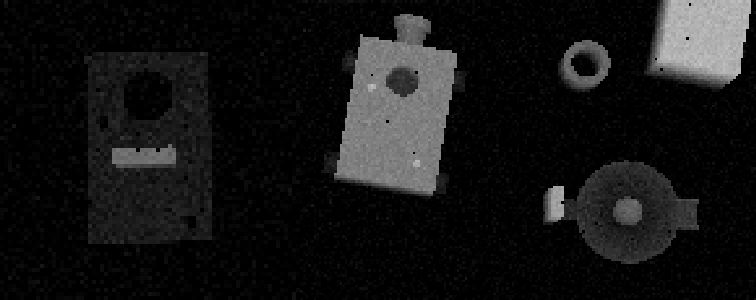

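View pics/c3.png

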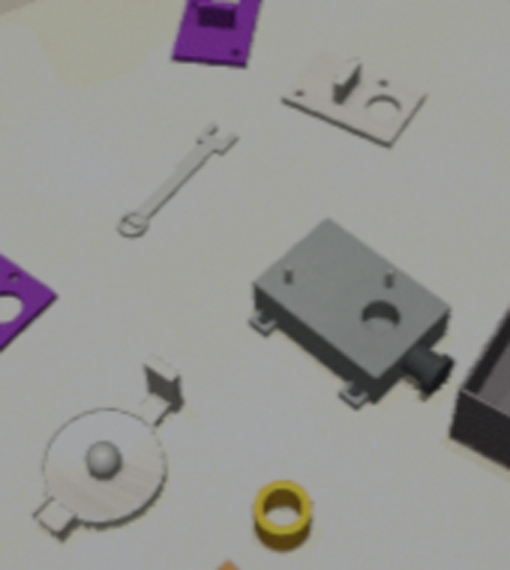

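```bash
cat > m.py <<'E'
from h import *
from scipy.optimize import least_squares
def comp(P,seed,lo,hi,rad):
    m=(P[...,2]>lo)&(P[...,2]<hi)&(np.hypot(P[...,0]-seed[0],P[...,1]-seed[1])<rad)
    return m
def rect(P,m,L,W):
    q=P[m][:,:2]
    # known-size rect fit via min area + soft: brute
    (cx,cy),(w,h),a=cv2.minAreaRect((q*1000).astype(np.float32))
    return cx,cy,w,h,a
E
python3 - <<'E'
from m import *
for n in ('top','scene'):
    d=load(n);P=cloud(d)
    print(n)
    for name,seed,lo,hi,rad in [('plate',(.482,.259),.005,.016,.1),('rib',(.47,.259),.03,.06,.06),('house',(.633,-.003),.043,.057,.11),('tab',(.53,-.17),.04,.08,.05),('ball',(.53,-.253),.028,.06,.03),('dish',(.525,-.253),.014,.028,.09),('pins',(.633,-.003),.062,.09,.1)]:
        m=comp(P,seed,lo,hi,rad)
        mm=m.astype(np.uint8)
        if m.sum()==0: print(name,0);continue
        k,lab,st,ce=cv2.connectedComponentsWithStats(mm,connectivity=8)
        if name!='pins':
            i=1+np.argmax(st[1:,4]); sel=lab==i
            print(name,sel.sum(),np.array(rect(P,sel,0,0)).round(1),np.nanmean(P[sel],0).round(4))
        else:
            for i in range(1,k): print('pin',st[i,4],P[lab==i].mean(0).round(4))
E
```

```text
top
plate 1183 [485.7 263.8 143.1  95.    4.3] [0.4808 0.2637 0.0102]
rib 66 [474.4 263.3  11.7  43.1   3.7] [0.4739 0.2638 0.0426]
house 1946 [6.377e+02 3.000e-01 1.103e+02 1.694e+02 7.930e+01] [0.6309 0.0015 0.0498]
tab 75 [ 530.9 -170.3   12.    34.5   89. ] [ 0.5307 -0.1695  0.0591]
ball 84 [ 524.9 -256.    28.9   25.9   86.4] [ 0.5252 -0.2557  0.0355]
dish 817 [ 525.3 -264.1  125.6  121.4   43.1] [ 0.5262 -0.2632  0.0185]
pin 8 [0.6585 0.0299 0.0676]
pin 8 [ 0.5733 -0.0178  0.0673]
scene
plate 667 [488.1 265.8 143.7 100.7   2.8] [0.4897 0.26   0.0101]
rib 56 [479.4 262.3  13.5  46.6   3.7] [0.4808 0.2612 0.0404]
house 1693 [637.3   0.8 113.1 162.6  79.2] [ 0.6388 -0.0017  0.0498]
tab 95 [ 535.4 -170.9   14.7   34.8   88.1] [ 0.5373 -0.173   0.0575]
ball 96 [ 530.8 -259.8   27.2   29.9   36. ] [ 0.5326 -0.2616  0.0348]
dish 951 [ 529.  -257.8  114.3  160.8   23.4] [ 0.5289 -0.2597  0.0182]
pin 8 [ 0.5784 -0.019   0.0677]
pin 10 [0.664  0.0288 0.0673]
```

Emit:
jog_arm(moves=[1, 0.02, -0.031, 0, -5.5, 1, 0.02, -0.031, 0, -5.5, 1, 0.02, -0.031, 0, -5.5, 1, 0.02, -0.031, 0, -5.5, 1, 0.02, -0.031, 0, -5.5, 1, 0.02, -0.031, 0, -5.5, 1, 0.02, -0.031, 0, -5.5, 1, 0.02, -0.031, 0, -5.5, 1, 0.02, -0.031, 0, -5.5, 1, 0.02, -0.031, 0, -5.5, 1, 0.02, -0.031, 0, -5.5, 1, 0.02, -0.031, 0, -5.5, 1, 0, 0, 0, 0])

```text
time: 1.23
tool_pos: [0.4779, 0.2417, 0.2246]
eef_rot: [0.703, 0.711, -0.002, -0.002]
ft_force: [-0.6, 1.1, -0.1]
gripper_width: 0.0854
```

Run:
```python
from m import *
d=cap('wrist'); cv2.imwrite('pics/w1.png',d['img'][...,::-1]); P=cloud(d)
for name,seed,lo,hi,rad in [('plate',(.482,.259),.005,.016,.12),('rib',(.47,.259),.03,.06,.06)]:
    m=comp(P,seed,lo,hi,rad).astype(np.uint8)
    k,lab,st,ce=cv2.connectedComponentsWithStats(m,connectivity=8)
    i=1+np.argmax(st[1:,4]); sel=lab==i
    print(name,sel.sum(),np.array(rect(P,sel,0,0)).round(1),np.nanmean(P[sel],0).round(4))
    c=np.cov(P[sel][:,:2].T);w,v=np.linalg.eigh(c);print(np.degrees(np.arctan2(v[1],v[0])))
```

```text
plate 9461 [489.  263.7 140.6  90.7   1.7] [0.486  0.2656 0.0101]
[ -89.53790998 -179.53790998]
rib 558 [479.1 263.6  11.9  44.3   1.1] [0.4788 0.2644 0.0428]
[-179.01463772   90.98536228]
```

View pics/w1.png

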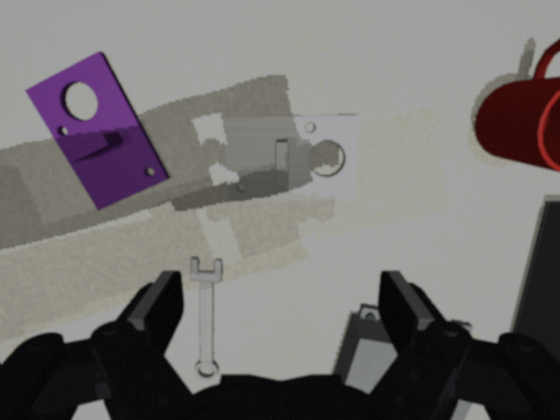

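Emit:
jog_arm(moves=[1, 0.018, -0.033, 0.005, -2, 1, 0.018, -0.033, 0.005, -2, 1, 0.018, -0.033, 0.005, -2, 1, 0.018, -0.033, 0.005, -2, 1, 0.018, -0.033, 0.005, -2, 1, 0.018, -0.033, 0.005, -1, 1, 0.018, -0.033, 0.005, 0, 1, 0.018, -0.033, 0.005, 0, 1, 0, 0, 0.005, 0, 1, 0, 0, 0, 0])

```text
time: 2.12
tool_pos: [0.6198, -0.0201, 0.2673]
eef_rot: [0.762, 0.648, -0.002, -0.008]
ft_force: [0.0, 0.0, 1.3]
gripper_width: 0.0853
```

```bash
cp wrist.pkl wplate.pkl
python3 - <<'E'
from m import *
d=cap('wrist'); cv2.imwrite('pics/w2.png',d['img'][...,::-1]); P=cloud(d)
s=r.state(); print(s['tool_pos'],s['eef_rot'])
m=comp(P,(.637,0),.043,.056,.12).astype(np.uint8)
k,lab,st,ce=cv2.connectedComponentsWithStats(m,connectivity=4)
i=1+np.argmax(st[1:,4]); sel=lab==i
print(sel.sum(),np.array(rect(P,sel,0,0)).round(1),np.nanmean(P[sel],0).round(4))
m=comp(P,(.637,0),.060,.09,.09).astype(np.uint8)
k,lab,st,ce=cv2.connectedComponentsWithStats(m,connectivity=8)
for i in range(1,k):
  q=P[lab==i]
  if len(q)>4: print('pin',len(q),q.mean(0).round(4),q.max(0).round(4),q.min(0).round(4))
E
```

```text
[ 0.61946079 -0.01992165  0.26658653] [ 0.76149048  0.64811639 -0.00285856 -0.00831938]
14204 [6.380e+02 3.000e-01 1.095e+02 1.607e+02 7.930e+01] [0.6365 0.0032 0.0501]
pin 56 [0.6634 0.03   0.0695] [0.6676 0.0334 0.0735] [0.6599 0.0263 0.0613]
pin 57 [ 0.5792 -0.0175  0.0686] [ 0.5823 -0.0146  0.0737] [ 0.5752 -0.0223  0.0609]
```

View pics/w2.png

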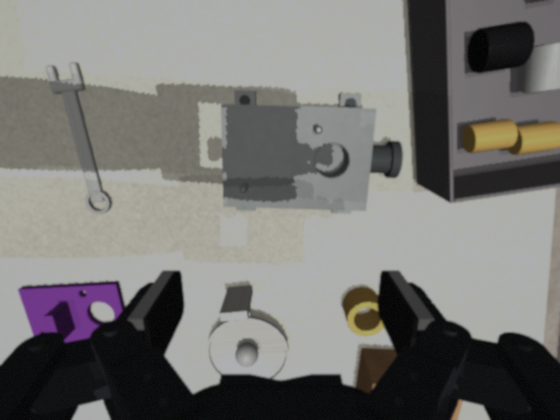

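```bash
cp wrist.pkl whouse.pkl
cat >> m.py <<'E'
def fitrect(P,m,L,W,x0):
    m=m.astype(np.uint8)
    k,lab,st,ce=cv2.connectedComponentsWithStats(m,connectivity=4)
    i=1+np.argmax(st[1:,4]); m=(lab==i).astype(np.uint8)
    cs,_=cv2.findContours(m,cv2.RETR_EXTERNAL,cv2.CHAIN_APPROX_NONE)
    c=max(cs,key=len)[:,0]
    q=P[c[:,1],c[:,0],:2]; q=q[~np.isnan(q).any(1)]
    def f(p):
        co,si=np.cos(p[2]),np.sin(p[2]); dq=q-p[:2]
        a=np.c_[co*dq[:,0]+si*dq[:,1],-si*dq[:,0]+co*dq[:,1]]
        e=np.abs(a)-np.array([L/2+p[3],W/2+p[3]])
        return np.max(e,1)*1000
    s=least_squares(f,[*x0,0],loss='soft_l1',f_scale=0.5,x_scale=[.01,.01,.1,.01])
    return s.x,np.sqrt(np.median(s.fun**2)),len(q)
E
python3 - <<'E'
from m import *
for f,c,lo,hi,L,W,yaw in [('wplate',(.489,.2637),.006,.0145,.14,.09,.02),('whouse',(.638,.0),.045,.055,.16,.11,-.18)]:
    P=cloud(load(f)); x,r_,n=fitrect(P,comp(P,c,lo,hi,.12),L,W,(*c,yaw))
    print(f,x[:2].round(4),np.degrees(x[2]).round(2),(x[3]*1000).round(2),r_.round(2),n)
d=load('whouse');print(proj(d,[[.638,0,.05]]));d=load('wplate');print(proj(d,[[.489,.2637,.01]]))
E
```

```text
wplate [0.4889 0.2638] 1.46 -0.51 0.33 426
whouse [6.38e-01 4.00e-04] -10.69 -0.71 0.31 498
[[296.26928659 159.6881776 ]]
[[291.18989092 159.19719044]]
```

Emit:
jog_arm(moves=[0.5, -0.014, 0.028, -0.008, 1.1, 0.5, -0.014, 0.028, -0.008, 1.1, 0.5, -0.014, 0.028, -0.008, 1.1, 0.5, -0.014, 0.028, -0.008, 1.1, 0.5, -0.014, 0.028, -0.008, 1.1, 0.5, -0.014, 0.028, -0.008, 1.1, 0.5, -0.014, 0.028, -0.008, 1.1, 0.5, -0.014, 0.028, -0.008, 1.1, 0.5, -0.014, 0.028, -0.008, 1.1, 0.5, -0.014, 0.028, -0.008, 1.1, 0.5, 0, 0, -0.01, 0, 0.5, 0, 0, 0, 0])

```text
time: 3.17
tool_pos: [0.4531, 0.2891, 0.1671]
eef_rot: [0.681, 0.732, -0.006, -0.012]
ft_force: [-0.1, -0.2, -1.3]
gripper_width: 0.0425
```

```bash
cat > st.py <<'E'
from h import *
from scipy.spatial.transform import Rotation as R
s=r.state(); M=R.from_quat(s['eef_rot']).as_matrix()
print('t',round(s['time'],2),'tcp',s['tool_pos'].round(4),'psi',round(np.degrees(np.arctan2(M[1,1],M[0,1])),2),'toolz',M[:,2].round(4),'F',s['ft_force'].round(1),'M',s['moment'].round(2),'w',round(s['gripper_width'],4))
E
python3 st.py
```

```text
t 3.17 tcp [0.4531 0.2891 0.1671] psi 4.1 toolz [-0.0258  0.0075 -0.9996] F [-0.1 -0.2 -1.3] M [ 0.   -0.01 -0.06] w 0.0425
```

Emit:
jog_arm(moves=[0.5, 0, 0, 0, 0, 0.5, 0, 0, 0, 0, 0.5, 0, 0, 0, 0, 0.5, 0, 0, 0, 0, 0.5, 0, 0, 0, 0, 0.5, 0, 0, 0, 0])

```text
time: 3.67
tool_pos: [0.4528, 0.2886, 0.1683]
eef_rot: [0.681, 0.732, -0.006, -0.012]
ft_force: [0.4, 0.3, -0.0]
gripper_width: 0.0425
```

```bash
python3 st.py
```

```text
t 3.67 tcp [0.4528 0.2886 0.1683] psi 4.13 toolz [-0.0246  0.0076 -0.9997] F [ 0.4  0.3 -0. ] M [-0.03 -0.01 -0.04] w 0.0425
```

Emit:
jog_arm(moves=[0.5, 0.005, -0.005, -0.008, -0.5, 0.5, 0.005, -0.005, -0.008, -0.5, 0.5, 0.005, -0.005, -0.008, -0.5, 0.5, 0.005, -0.005, -0.008, -0.5, 0.5, 0.004, -0.004, -0.008, -0.5, 0.5, 0, 0, -0.008, 0, 0.5, 0, 0, 0, 0, 0.5, 0, 0, 0, 0])

```text
time: 4.33
tool_pos: [0.4806, 0.2592, 0.1141]
eef_rot: [0.701, 0.713, -0.006, -0.012]
ft_force: [-0.1, -0.2, 0.8]
gripper_width: 0.043
```

```bash
python3 st.py
```

```text
t 4.33 tcp [0.4806 0.2592 0.1141] psi 1.06 toolz [-0.0254  0.0081 -0.9996] F [-0.1 -0.2  0.8] M [-0.01 -0.02  0.  ] w 0.043
```

Emit:
jog_arm(moves=[0.5, 0, 0.001, -0.01, 0.1, 0.5, 0, 0.001, -0.01, 0.1, 0.5, 0, 0.001, -0.01, 0.1, 0.5, -0.001, 0, -0.01, 0.1, 0.5, 0, 0, -0.01, 0, 0.5, 0, 0, -0.01, 0, 0.5, 0, 0, -0.01, 0, 0.5, 0, 0, -0.005, 0, 0.5, 0, 0, 0, 0, 0.5, 0, 0, 0, 0])

```text
time: 5.17
tool_pos: [0.4774, 0.2634, 0.0298]
eef_rot: [0.697, 0.717, -0.007, -0.013]
ft_force: [-0.2, 0.0, -0.6]
gripper_width: 0.0432
```

```bash
python3 st.py
python3 - <<'E'
from h import *
d=cap('scene');cv2.imwrite('pics/s1.png',cv2.resize(d['img'][110:230,240:380,::-1],None,fx=5,fy=5,interpolation=cv2.INTER_CUBIC))
d=cap('wrist');cv2.imwrite('pics/w3.png',d['img'][...,::-1])
E
```

```text
t 5.17 tcp [0.4774 0.2634 0.0298] psi 1.64 toolz [-0.028   0.0074 -0.9996] F [-0.2  0.  -0.6] M [-0.04 -0.03 -0.03] w 0.0432
```

View pics/s1.png

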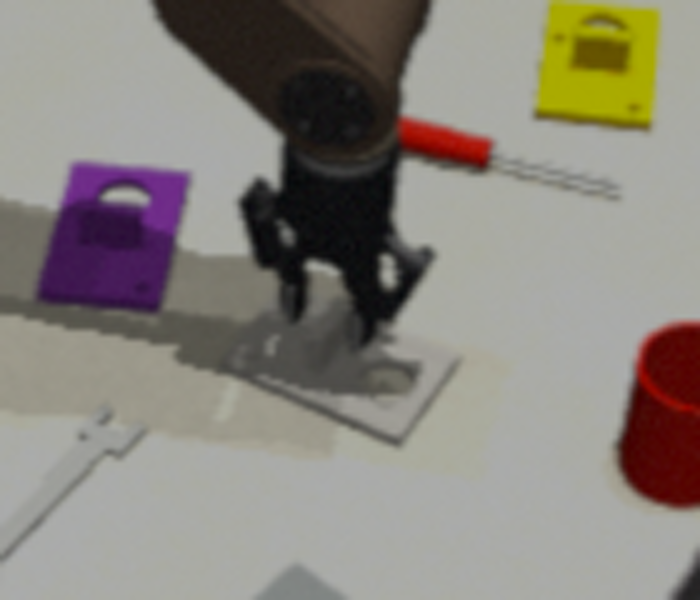

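View pics/w3.png

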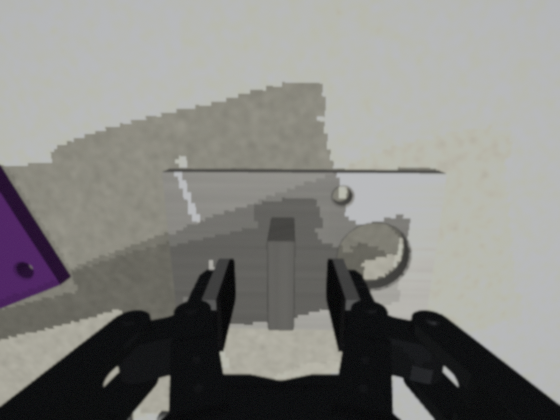

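Emit:
jog_arm(moves=[0.5, 0, 0, -0.007, 0, 0.5, 0, 0, -0.006, 0, 0.5, 0, 0, 0, 0, 0, 0, 0, 0, 0, 0, 0, 0, 0, 0, 0, 0, 0, 0, 0, 0, 0, 0, 0, 0, 0, 0, 0, 0, 0, 0, 0, 0, 0, 0], newtons=60)

```text
time: 6.02
tool_pos: [0.4793, 0.2639, 0.0192]
eef_rot: [0.697, 0.717, -0.005, -0.011]
ft_force: [-1.5, -0.7, -0.9]
gripper_width: 0.0107
```

```bash
python3 st.py
```

```text
t 6.02 tcp [0.4793 0.2639 0.0192] psi 1.64 toolz [-0.023   0.0087 -0.9997] F [-1.5 -0.7 -0.9] M [ 0.04 -0.16 -0.04] w 0.0107
```

Emit:
jog_arm(moves=[0, 0, 0, 0.004, 0, 0, 0, 0, 0.01, 0, 0, 0, 0, 0.014, 0, 0, 0, 0, 0.014, 0, 0, 0, 0, 0.014, 0, 0, 0, 0, 0.014, 0, 0, 0, 0, 0.014, 0, 0, 0, 0, 0.014, 0, 0, 0, 0, 0.014, 0, 0, 0, 0, 0.008, 0, 0, 0, 0, 0, 0, 0, 0, 0, 0, 0])

```text
time: 7.02
tool_pos: [0.4711, 0.2615, 0.1423]
eef_rot: [0.697, 0.717, -0.012, -0.015]
ft_force: [0.7, -0.5, -4.5]
gripper_width: 0.011
```

```bash
python3 st.py
python3 - <<'E'
from h import *
d=cap('wrist');cv2.imwrite('pics/w4.png',d['img'][...,::-1])
d=cap('scene');cv2.imwrite('pics/s2.png',cv2.resize(d['img'][60:240,240:400,::-1],None,fx=3,fy=3,interpolation=cv2.INTER_CUBIC))
P=cloud(load('wrist'));z=P[...,2]
M=r.state()
m=np.abs(P-np.array([*M['tool_pos'][:2],.1]))
for u,v in [(200,190),(300,190),(420,200),(420,300),(180,300),(250,185)]: print(u,v,P[v,u].round(4))
E
```

```text
t 7.02 tcp [0.4711 0.2615 0.1423] psi 1.64 toolz [-0.0381  0.0045 -0.9993] F [ 0.7 -0.5 -4.5] M [ 0.   -0.02  0.05] w 0.011
200 190 [0.4333 0.2989 0.1352]
300 190 [0.4797 0.3003 0.1338]
420 200 [0.5358 0.2974 0.1324]
420 300 [0.5438 0.2446 0.1325]
180 300 [0.4203 0.2399 0.1351]
250 185 [0.4567 0.3023 0.1359]
```

View pics/w4.png

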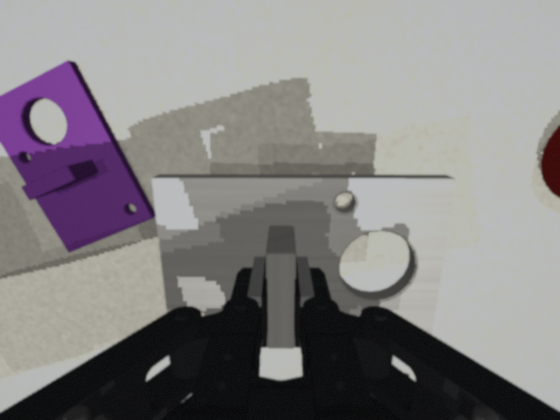

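View pics/s2.png

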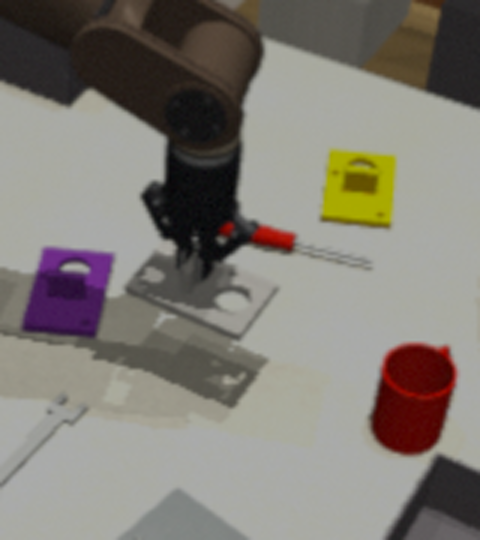

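Emit:
jog_arm(moves=[0, 0.005, -0.008, 0.001, -0.4, 0, 0.01, -0.016, 0.001, -0.8, 0, 0.01, -0.016, 0.001, -0.8, 0, 0.01, -0.016, 0.001, -0.8, 0, 0.01, -0.016, 0.001, -0.8, 0, 0.01, -0.016, 0.001, -0.8, 0, 0.01, -0.016, 0.001, -0.8, 0, 0.01, -0.016, 0.001, -0.8, 0, 0.01, -0.016, 0.001, -0.8, 0, 0.01, -0.016, 0.001, -0.8, 0, 0.01, -0.016, 0.001, -0.8, 0, 0.01, -0.016, 0.001, -0.8, 0, 0.01, -0.016, 0.001, -0.8, 0, 0.01, -0.016, 0.001, -0.8, 0, 0.005, -0.008, 0, -0.4, 0, 0, 0, 0, 0, 0, 0, 0, 0, 0])

```text
time: 8.53
tool_pos: [0.6085, 0.015, 0.1357]
eef_rot: [0.768, 0.639, -0.024, -0.027]
ft_force: [0.8, -0.5, -3.8]
gripper_width: 0.0106
```

```bash
python3 st.py
```

```text
t 8.53 tcp [0.6085 0.015  0.1357] psi -10.45 toolz [-0.0719  0.0101 -0.9974] F [ 0.8 -0.5 -3.8] M [-0.   -0.07 -0.03] w 0.0106
```

Emit:
jog_arm(moves=[0, 0.02, -0.012, 0, 0, 0, 0, 0, 0, 0, 0, 0, 0, 0, 0, 0, 0, 0, 0, 0])

```text
time: 8.87
tool_pos: [0.6255, 0.0057, 0.1325]
eef_rot: [0.767, 0.64, -0.026, -0.03]
ft_force: [-1.1, -0.1, -3.3]
gripper_width: 0.011
```

```bash
python3 st.py
```

```text
t 8.87 tcp [0.6255 0.0057 0.1325] psi -10.29 toolz [-0.0793  0.0124 -0.9968] F [-1.1 -0.1 -3.3] M [ 0.06 -0.07 -0.  ] w 0.011
```

Emit:
jog_arm(moves=[0, 0.001, -0.001, 0, 0, 0, 0, 0, 0, 0, 0, 0, 0, 0, 0, 0, 0, 0, 0, 0])

```text
time: 9.2
tool_pos: [0.6245, 0.0074, 0.1321]
eef_rot: [0.766, 0.642, -0.027, -0.031]
ft_force: [-0.1, 0.0, -3.9]
gripper_width: 0.0112
```

```bash
python3 st.py
```

```text
t 9.2 tcp [0.6245 0.0074 0.1321] psi -10.11 toolz [-0.0816  0.0131 -0.9966] F [-0.1  0.  -3.9] M [-0.03 -0.05  0.01] w 0.0112
```

Emit:
jog_arm(moves=[0, 0, 0, 0, 0, 0, 0, 0, 0, 0, 0, 0, 0, 0, 0, 0, 0, 0, 0, 0])

```text
time: 9.53
tool_pos: [0.6242, 0.008, 0.1325]
eef_rot: [0.766, 0.642, -0.027, -0.031]
ft_force: [1.1, 0.4, -3.1]
gripper_width: 0.0109
```

```bash
python3 st.py
```

```text
t 9.53 tcp [0.6242 0.008  0.1325] psi -10.07 toolz [-0.0811  0.0131 -0.9966] F [ 1.1  0.4 -3.1] M [-0.01 -0.02  0.01] w 0.0109
```

Emit:
jog_arm(moves=[0, -0.02, 0, 0, 0, 0, 0, 0, 0, 0, 0, 0, 0, 0, 0])

```text
time: 9.78
tool_pos: [0.6038, 0.0078, 0.1324]
eef_rot: [0.766, 0.642, -0.027, -0.031]
ft_force: [0.2, 0.8, -2.1]
gripper_width: 0.0106
```

```bash
python3 st.py
```

```text
t 9.78 tcp [0.6038 0.0078 0.1324] psi -10.08 toolz [-0.0808  0.013  -0.9966] F [ 0.2  0.8 -2.1] M [-0.04 -0.05  0.02] w 0.0106
```

Emit:
jog_arm(moves=[0, 0, 0, 0.02, 0, 0, 0, 0, 0, 0, 0, 0, 0, 0, 0])

```text
time: 10.03
tool_pos: [0.6037, 0.0077, 0.1517]
eef_rot: [0.766, 0.642, -0.027, -0.031]
ft_force: [-1.2, 0.6, -4.7]
gripper_width: 0.0109
```

```bash
python3 st.py
```

```text
t 10.03 tcp [0.6037 0.0077 0.1517] psi -10.1 toolz [-0.0819  0.0133 -0.9965] F [-1.2  0.6 -4.7] M [-0.06 -0.08 -0.05] w 0.0109
```

Emit:
jog_arm(moves=[0, 0, 0, -0.02, 0, 0, 0, 0, 0, 0, 0, 0, 0, 0, 0])

```text
time: 10.28
tool_pos: [0.6058, 0.0073, 0.1322]
eef_rot: [0.766, 0.642, -0.026, -0.03]
ft_force: [0.4, 0.5, -2.6]
gripper_width: 0.0114
```

```bash
python3 st.py
```

```text
t 10.28 tcp [0.6058 0.0073 0.1322] psi -10.11 toolz [-0.0775  0.0127 -0.9969] F [ 0.4  0.5 -2.6] M [-0.02 -0.14  0.  ] w 0.0114
```

Emit:
jog_arm(moves=[0, 0, 0, 0.02, 0, 0, 0, 0, 0, 0, 0, 0, 0, 0.02, 0, 0, 0, 0, 0, 0, 0, 0, 0, -0.04, 0, 0, 0, 0, 0, 0, 0, 0, 0, 0, 0])

```text
time: 10.87
tool_pos: [0.6074, 0.0071, 0.1314]
eef_rot: [0.766, 0.642, -0.025, -0.029]
ft_force: [0.6, 0.3, -1.5]
gripper_width: 0.0109
```

```bash
python3 st.py
```

```text
t 10.87 tcp [0.6074 0.0071 0.1314] psi -10.12 toolz [-0.0746  0.0123 -0.9971] F [ 0.6  0.3 -1.5] M [ 0.   -0.21 -0.03] w 0.0109
```

Run:
```python
from m import *
d=cap('wrist');cv2.imwrite('pics/w5.png',d['img'][...,::-1])
P=cloud(d)
q=P[190:250,200:260].reshape(-1,3)
t=P[185:290,170:440].reshape(-1,3)
m=(t[:,2]>.10)&(t[:,2]<.16)
t=t[m]
for _ in range(8):
    A=np.c_[t[:,:2],np.ones(len(t))];c,*_=np.linalg.lstsq(A,t[:,2],rcond=None)
    e=A@c-t[:,2]; s=max(1.5*np.median(np.abs(e))*1.5,.002); t=t[np.abs(e)<s]
print('plane',c,len(t))
```

```text
plane [-0.06673729  0.00189075  0.1636651 ] 20781
```

View pics/w5.png

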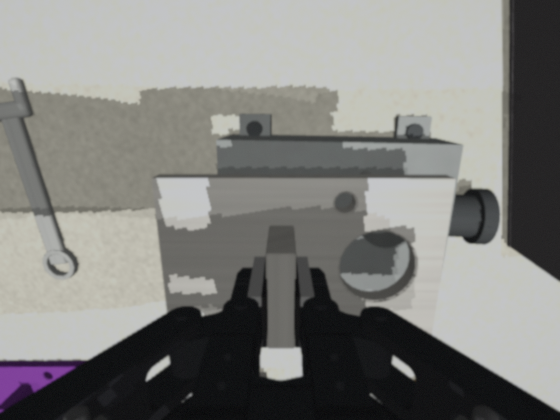

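```bash
cat > fp.py <<'E'
from m import *
def plate_in_hand(d,s,yaw0,rows=295,dbg=False):
    P=cloud(d); tcp=s['tool_pos']
    near=(np.hypot(P[...,0]-tcp[0],P[...,1]-tcp[1])<.13)&(np.abs(P[...,2]-tcp[2])<.03)
    t=P[near]
    for _ in range(8):
        A=np.c_[t[:,:2],np.ones(len(t))];c,*_=np.linalg.lstsq(A,t[:,2],rcond=None)
        e=A@c-t[:,2]; t=t[np.abs(e)<max(2.5*np.median(np.abs(e)),.0015)]
    n=np.array([-c[0],-c[1],1]);n/=np.linalg.norm(n)
    H=c[0]*P[...,0]+c[1]*P[...,1]+c[2]
    m=(np.abs(P[...,2]-H)*n[2]<.004)&near
    m[rows:]=0
    k,lab,st,ce=cv2.connectedComponentsWithStats(m.astype(np.uint8),connectivity=4)
    m=(lab==1+np.argmax(st[1:,4])).astype(np.uint8)
    if dbg: cv2.imwrite('pics/mask.png',m*255)
    cs,_=cv2.findContours(m,cv2.RETR_EXTERNAL,cv2.CHAIN_APPROX_NONE)
    cc=max(cs,key=len)[:,0]; cc=cc[cc[:,1]<rows-3]
    # plane axes
    X=P[cc[:,1],cc[:,0]]; X=X[~np.isnan(X).any(1)]
    ex=np.array([1,0,0])-n*n[0]; ex/=np.linalg.norm(ex); ey=np.cross(n,ex)
    o=np.array([tcp[0],tcp[1],c[0]*tcp[0]+c[1]*tcp[1]+c[2]])
    q=np.c_[(X-o)@ex,(X-o)@ey]
    def f(p):
        co,si=np.cos(p[2]),np.sin(p[2]); dq=q-p[:2]
        a=np.c_[co*dq[:,0]+si*dq[:,1],-si*dq[:,0]+co*dq[:,1]]
        e=np.c_[np.abs(a[:,0])-.0695, a[:,1]-.0445]
        return np.clip(np.max(e,1)*1000,-8,8)
    sl=least_squares(f,[.01,0,yaw0],loss='soft_l1',f_scale=0.5,x_scale=[.01,.01,.1])
    p=sl.x
    px=np.cos(p[2])*ex+np.sin(p[2])*ey; py=np.cross(n,px)
    C=o+p[0]*ex+p[1]*ey
    base=C-.010*n
    pts={k:base+a*px+b*py for k,(a,b) in dict(pinA=(-.055,-.030),pinB=(.020,.033)).items()}
    return base,np.degrees(np.arctan2(px[1],px[0])),n,pts,np.median(np.abs(sl.fun)),len(q)
E
python3 - <<'E'
from fp import *
d=load('wrist');s=r.state()
b,y,n,pts,res,N=plate_in_hand(d,s,-.18,dbg=True)
print(b.round(4),y.round(2),n.round(4),res,N);print(pts)
hc=np.array([.638,.0004]);a=np.radians(-10.69);Rm=np.array([[np.cos(a),-np.sin(a)],[np.sin(a),np.cos(a)]])
for k,l in dict(pinA=(-.055,-.030),pinB=(.020,.033)).items(): print(k,(hc+Rm@l).round(4), ((hc+Rm@l)-pts[k][:2]).round(4))
print('drift of centre',hc-b[:2], s['tool_pos'])
E
```

```text
[0.6172 0.0053 0.1125] -10.04 [0.0668 0.     0.9978] 0.42659669668750066 892
{'pinA': array([ 0.55794702, -0.01467754,  0.11645202]), 'pinB': array([0.6425745 , 0.03431262, 0.11078167])}
pinA [ 0.5784 -0.0189] [ 0.0204 -0.0042]
pinB [0.6638 0.0291] [ 0.0212 -0.0052]
drift of centre [ 0.02080507 -0.00489566] [0.60579266 0.00727459 0.12971591]
```

View pics/mask.png

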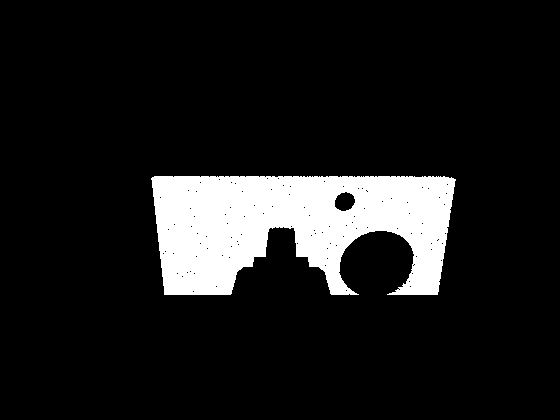

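Emit:
jog_arm(moves=[0, 0.011, -0.002, 0, -0.3, 0, 0, 0, 0, 0, 0, 0.01, -0.003, 0, -0.3, 0, 0, 0, 0, 0, 0, 0, 0, -0.02, 0, 0, 0, 0, 0, 0, 0, 0, 0, 0, 0])

```text
time: 11.5
tool_pos: [0.6277, 0.0026, 0.1146]
eef_rot: [0.769, 0.638, -0.025, -0.029]
ft_force: [0.2, 0.1, -2.8]
gripper_width: 0.0111
```

```bash
python3 st.py
cat > pm.py <<'E'
from fp import *
d=cap('wrist');s=r.state()
b,y,n,pts,res,N=plate_in_hand(d,s,-.18)
print('base',b.round(4),'yaw',y.round(2),n.round(4),res,N)
hc=np.array([.638,.0004]);a=np.radians(-10.69);Rm=np.array([[np.cos(a),-np.sin(a)],[np.sin(a),np.cos(a)]])
for k,l in dict(pinA=(-.055,-.030),pinB=(.020,.033)).items(): print(k,'need',((hc+Rm@l)-pts[k][:2]).round(4),'z',pts[k][2].round(4))
E
python3 pm.py; python3 st.py
```

```text
t 11.5 tcp [0.6277 0.0026 0.1146] psi -10.67 toolz [-0.0758  0.0133 -0.997 ] F [ 0.2  0.1 -2.8] M [-0.02 -0.11 -0.  ] w 0.0111
base [0.6374 0.0007 0.0957] yaw -10.58 [ 0.0684 -0.0013  0.9977] 0.42744689348838544 894
pinA need [ 0.0004 -0.0002] z 0.0997
pinB need [ 0.0007 -0.0004] z 0.094
t 11.55 tcp [0.627  0.0027 0.1139] psi -10.67 toolz [-0.0777  0.0136 -0.9969] F [-0.6 -0.7 -4. ] M [-0.02  0.02 -0.02] w 0.0109
```

Emit:
jog_arm(moves=[0, 0.0007, -0.0003, -0.01, 0, 0, 0, 0, 0, 0, 0, 0, 0, -0.01, 0, 0, 0, 0, 0, 0, 0, 0, 0, 0, 0])

```text
time: 11.97
tool_pos: [0.6281, 0.0026, 0.0948]
eef_rot: [0.769, 0.638, -0.025, -0.029]
ft_force: [1.0, 0.0, -2.6]
gripper_width: 0.0107
```

```bash
python3 st.py;python3 pm.py
```

```text
t 11.97 tcp [0.6281 0.0026 0.0948] psi -10.63 toolz [-0.075   0.0132 -0.9971] F [ 1.   0.  -2.6] M [-0.03 -0.09 -0.01] w 0.0107
base [0.6378 0.0007 0.0759] yaw -10.55 [ 6.760e-02 -9.000e-04  9.977e-01] 0.40407990689549783 898
pinA need [ 0.     -0.0002] z 0.0799
pinB need [ 0.0004 -0.0004] z 0.0742
```

Alignment is within 0.5 mm, so I'll lower it onto the pins.

Emit:
jog_arm(moves=[0, 0.0002, -0.0003, -0.007, 0, 0, 0, 0, 0, 0, 0, 0, 0, -0.006, 0, 0, 0, 0, 0, 0, 0, 0, 0, 0, 0])

```text
time: 12.43
tool_pos: [0.6277, 0.0025, 0.0802]
eef_rot: [0.769, 0.638, -0.025, -0.03]
ft_force: [0.4, -0.1, -3.1]
gripper_width: 0.0108
```

```bash
python3 st.py;python3 pm.py
```

```text
t 12.43 tcp [0.6277 0.0025 0.0802] psi -10.63 toolz [-0.0767  0.0137 -0.997 ] F [ 0.4 -0.1 -3.1] M [-0.01 -0.14 -0.06] w 0.0108
base [6.374e-01 6.000e-04 6.120e-02] yaw -10.55 [ 6.950e-02 -8.000e-04  9.976e-01] 0.43232320518186984 894
pinA need [ 0.0004 -0.0001] z 0.0654
pinB need [ 0.0007 -0.0003] z 0.0595
```

Emit:
jog_arm(moves=[0, 0.0004, 0, -0.006, 0, 0, 0, 0, 0, 0, 0, 0, 0, -0.005, 0, 0, 0, 0, 0, 0, 0, 0, 0, 0, 0])

```text
time: 12.9
tool_pos: [0.6285, 0.0027, 0.0742]
eef_rot: [0.769, 0.638, -0.025, -0.031]
ft_force: [-1.0, 0.5, -4.9]
gripper_width: 0.0107
```

```bash
python3 st.py;python3 pm.py
```

```text
t 12.9 tcp [0.6285 0.0027 0.0742] psi -10.68 toolz [-0.0782  0.0146 -0.9968] F [-1.   0.5 -4.9] M [ 0.1   0.06 -0.11] w 0.0107
base [0.6382 0.0009 0.0553] yaw -10.68 [ 0.0696 -0.003   0.9976] 0.39672586530452303 891
pinA need [-0.0003 -0.0005] z 0.0594
pinB need [-0.0001 -0.0005] z 0.0535
```

Emit:
jog_arm(moves=[0, 0, 0, -0.008, 0, 0, 0, 0, -0.008, 0, 0, 0, 0, -0.008, 0, 0, 0, 0, -0.008, 0])

```text
time: 13.28
tool_pos: [0.6273, 0.0028, 0.0699]
eef_rot: [0.767, 0.639, -0.033, -0.036]
ft_force: [-25.8, 1.5, 35.5]
gripper_width: 0.0112
```

```bash
python3 st.py;python3 pm.py
```

```text
t 13.28 tcp [0.6273 0.0028 0.0699] psi -10.4 toolz [-0.0959  0.0128 -0.9953] F [-25.8   1.5  35.5] M [0.37 2.39 0.02] w 0.0112
base [0.6387 0.0009 0.0514] yaw -10.7 [ 1.950e-02 -5.000e-04  9.998e-01] 0.42631042713572875 884
pinA need [-0.0007 -0.0005] z 0.0525
pinB need [-0.0007 -0.0005] z 0.0509
```

Emit:
jog_arm(moves=[0.3, 0, 0, 0, 0, 0.3, 0, 0, 0, 0, 0.3, 0, 0, 0, 0, 0.3, 0, 0, 0, 0, 0.3, 0, 0, 0, 0])

```text
time: 13.75
tool_pos: [0.6325, 0.0016, 0.0769]
eef_rot: [0.767, 0.64, -0.028, -0.029]
ft_force: [-0.9, 0.5, -0.1]
gripper_width: 0.0257
```

```bash
python3 st.py;python3 pm.py
python3 - <<'E'
from h import *
d=cap('wrist');cv2.imwrite('pics/w6.png',d['img'][...,::-1])
E
```

```text
t 13.75 tcp [0.6325 0.0016 0.0769] psi -10.32 toolz [-0.0812  0.0089 -0.9967] F [-0.9  0.5 -0.1] M [ 0.03 -0.06  0.01] w 0.0257
base [6.384e-01 6.000e-04 5.000e-02] yaw -10.89 [0.0183 0.0863 0.9961] 0.5557163902751711 978
pinA need [-0.0003 -0.0005] z 0.0528
pinB need [-0.0004 -0.    ] z 0.0471
```

View pics/w6.png

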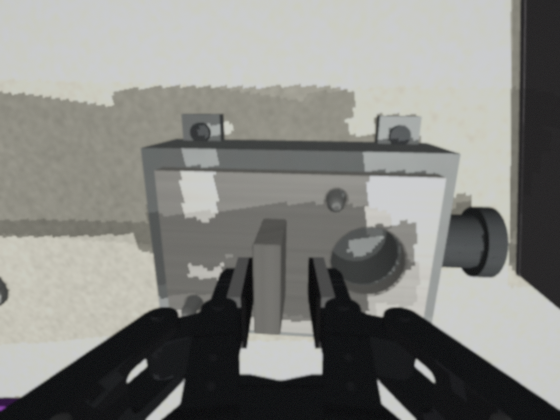

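Emit:
jog_arm(moves=[0.5, 0, 0, 0, 0, 0.5, 0, 0, 0, 0, 0.5, 0, 0, 0.01, 0, 0.5, 0, 0, 0.02, 0, 0.5, 0, 0, 0.02, 0, 0.5, 0, 0, 0.02, 0, 0.5, 0, 0, 0.02, 0, 0.5, 0, 0, 0.02, 0, 0.5, 0, 0, 0.02, 0, 0.5, 0, 0, 0, 0, 0.5, 0, 0, 0, 0])

```text
time: 14.77
tool_pos: [0.6281, 0.0022, 0.2105]
eef_rot: [0.767, 0.64, -0.032, -0.033]
ft_force: [0.6, -1.0, -1.6]
gripper_width: 0.0421
```

```bash
python3 st.py
python3 - <<'E'
from m import *
d=cap('wrist');cv2.imwrite('pics/w7.png',d['img'][...,::-1]); P=cloud(d)
m=comp(P,(.638,0),.056,.0645,.12)
x,e,n=fitrect(P,m,.14,.09,(.638,0,-.187)); print(x[:2].round(4),np.degrees(x[2]),x[3],e,n)
t=P[m];t=t[np.hypot(t[:,0]-.638,t[:,1])<.08]
A=np.c_[t[:,:2]-[.638,0],np.ones(len(t))];print(np.linalg.lstsq(A,t[:,2],rcond=None)[0],len(t))
m=comp(P,(.638,0),.045,.055,.12)
E
```

```text
t 14.77 tcp [0.6281 0.0022 0.2105] psi -10.33 toolz [-0.0912  0.0105 -0.9958] F [ 0.6 -1.  -1.6] M [-0.01 -0.05  0.01] w 0.0421
[0.6389 0.0009] -10.875915189882136 -0.00031383140891694115 0.20831003911417345 507
[ 0.00028794 -0.0005785   0.06004708] 12854
```

View pics/w7.png

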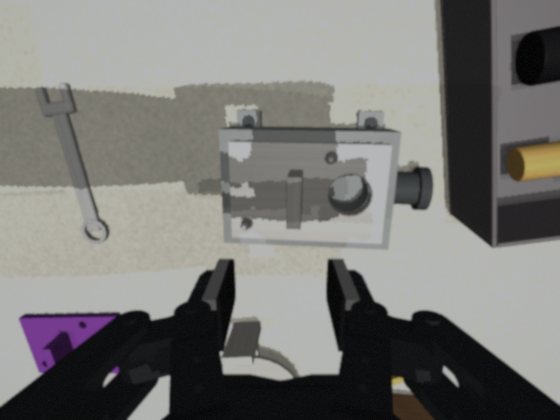

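The plate is flush (top at 0.0600, slope under 0.001 rad) and released. The tool has built up a tilt of about 5°, so I'll test which moves take it back out.

Emit:
jog_arm(moves=[0.5, 0, 0, -0.035, 0, 0.5, 0, 0, 0, 0, 0.5, 0, 0, 0, 0])

```text
time: 15.07
tool_pos: [0.6281, 0.0022, 0.1742]
eef_rot: [0.767, 0.64, -0.032, -0.033]
ft_force: [-0.5, 0.3, 0.8]
gripper_width: 0.0428
```

```bash
python3 st.py; python3 -c "
from h import *;print(r.state()['q'].round(4),r.state()['dq'].round(3))"
```

```text
t 15.07 tcp [0.6281 0.0022 0.1742] psi -10.33 toolz [-0.091   0.0105 -0.9958] F [-0.5  0.3  0.8] M [-0.02 -0.05  0.06] w 0.0428
[-0.1564  0.2841  1.689  -0.004   1.2602  0.025 ] [-0.001  0.056  0.087 -0.001 -0.009 -0.001]
```

Emit:
jog_arm(moves=[0.5, 0, 0, 0.03, 0, 0.5, 0, 0, 0, 0, 0.5, 0, 0, 0, 0])

```text
time: 15.32
tool_pos: [0.6255, 0.0025, 0.2012]
eef_rot: [0.767, 0.64, -0.035, -0.037]
ft_force: [-0.6, 0.1, -1.6]
gripper_width: 0.0427
```

```bash
python3 st.py; python3 -c "
from h import *;print(r.state()['q'].round(4),r.state()['dq'].round(3))"
```

```text
t 15.32 tcp [0.6255 0.0025 0.2012] psi -10.33 toolz [-0.1014  0.0121 -0.9948] F [-0.6  0.1 -1.6] M [-0.05 -0.03 -0.01] w 0.0427
[-0.1564  0.2595  1.6681 -0.004   1.3162  0.0248] [-0.    -0.039 -0.077  0.001  0.021 -0.001]
```

Emit:
jog_arm(moves=[0.5, -0.035, 0, 0, 0, 0.5, 0, 0, 0, 0, 0.5, 0, 0, 0, 0])

```text
time: 15.57
tool_pos: [0.5872, 0.0029, 0.1978]
eef_rot: [0.767, 0.64, -0.037, -0.04]
ft_force: [-0.7, -0.9, 0.7]
gripper_width: 0.0429
```

```bash
python3 st.py; python3 -c "
from h import *;print(r.state()['q'].round(4),r.state()['dq'].round(3))"
```

```text
t 15.57 tcp [0.5872 0.0029 0.1978] psi -10.33 toolz [-0.1086  0.0133 -0.994 ] F [-0.7 -0.9  0.7] M [ 0.01 -0.09  0.01] w 0.0429
[-0.1657  0.1847  1.7636 -0.0049  1.3027  0.0158] [ 0.002 -0.037  0.098 -0.004  0.051 -0.002]
```

Emit:
jog_arm(moves=[0.5, 0, 0, 0, -7, 0.5, 0, 0, 0, -7, 0.5, 0, 0, 0, -7, 0.5, 0, 0, 0, -7, 0.5, 0, 0, 0, -7, 0.5, 0, 0, 0, -7, 0.5, 0, 0, 0, -7, 0.5, 0, 0, 0, -7, 0.5, 0, 0, 0, -7, 0.5, 0, 0, 0, -7, 0.5, 0, 0, 0, -7, 0.5, 0, 0, 0, -7, 0.5, 0, 0, 0, -7, 0.5, 0, 0, 0, -7, 0.5, 0, 0, 0, -7, 0.5, 0, 0, 0, -7, 0.5, 0, 0, 0, -7, 0.5, 0, 0, 0, -7, 0.5, 0, 0, 0, 0, 0.5, 0, 0, 0, 0])

```text
time: 17.23
tool_pos: [0.6061, -0.0002, 0.2171]
eef_rot: [0.908, -0.416, 0.031, -0.045]
ft_force: [-0.1, 0.7, -0.5]
gripper_width: 0.0428
```

```bash
cat >> st.py <<'E'
print('q',s['q'].round(3))
E
python3 st.py
```

```text
t 17.23 tcp [ 6.061e-01 -2.000e-04  2.171e-01] psi -139.14 toolz [ 0.0933  0.0554 -0.9941] F [-0.1  0.7 -0.5] M [-0.01  0.02  0.01] w 0.0428
q [-0.198  0.099  1.823  0.08   1.14   2.201]
```

Emit:
jog_arm(moves=[0.5, 0, 0, 0, -7, 0.5, 0, 0, 0, -7, 0.5, 0, 0, 0, -7, 0.5, 0, 0, 0, 0, 0.5, 0, 0, 0.03, 0, 0.5, 0, 0, 0, 0, 0.5, 0, 0, 0, 0, 0.5, 0, 0, -0.03, 0, 0.5, 0, 0, 0, 0, 0.5, 0, 0, 0.03, 0, 0.5, 0, 0, 0, 0, 0.5, 0, 0, 0, 0, 0.5, 0, 0, -0.03, 0, 0.5, 0, 0, 0, 0, 0.5, 0, 0, 0.03, 0, 0.5, 0, 0, 0, 0, 0.5, 0, 0, 0, 0, 0.5, 0, 0, -0.03, 0, 0.5, 0, 0, 0, 0])

```text
time: 18.82
tool_pos: [0.6133, -0.0023, 0.2289]
eef_rot: [0.826, -0.561, 0.044, -0.041]
ft_force: [-1.2, -0.3, -2.3]
gripper_width: 0.0428
```

```bash
python3 st.py
```

```text
t 18.82 tcp [ 0.6133 -0.0023  0.2289] psi -158.27 toolz [ 0.1189  0.0178 -0.9927] F [-1.2 -0.3 -2.3] M [0.03 0.07 0.  ] w 0.0428
q [-0.185  0.09   1.81   0.044  1.127  2.562]
```

Emit:
jog_arm(moves=[0.5, 0, 0, 0.03, 0, 0.5, 0, 0, 0, 0, 0.5, 0, 0, 0, 0])

```text
time: 19.07
tool_pos: [0.6129, -0.0021, 0.2603]
eef_rot: [0.826, -0.56, 0.043, -0.04]
ft_force: [-0.2, 0.9, -2.0]
gripper_width: 0.0428
```

```bash
python3 st.py
```

```text
t 19.07 tcp [ 0.6129 -0.0021  0.2603] psi -158.22 toolz [ 0.1162  0.0186 -0.9931] F [-0.2  0.9 -2. ] M [0.01 0.05 0.02] w 0.0428
q [-0.185  0.067  1.778  0.043  1.187  2.564]
```

Emit:
jog_arm(moves=[0.5, 0, 0, -0.03, 0, 0.5, 0, 0, 0, 0, 0.5, 0, 0, 0, 0])

```text
time: 19.32
tool_pos: [0.6154, -0.0025, 0.2353]
eef_rot: [0.826, -0.56, 0.047, -0.042]
ft_force: [0.0, -0.5, 2.0]
gripper_width: 0.0426
```

```bash
python3 st.py
```

```text
t 19.32 tcp [ 0.6154 -0.0025  0.2353] psi -158.14 toolz [ 0.1246  0.0172 -0.9921] F [ 0.  -0.5  2. ] M [ 0.07 -0.02  0.  ] w 0.0426
q [-0.185  0.087  1.803  0.044  1.133  2.561]
```

Emit:
jog_arm(moves=[0.5, -0.03, 0, 0, 0, 0.5, 0, 0, 0, 0, 0.5, 0, 0, 0, 0])

```text
time: 19.57
tool_pos: [0.5836, -0.0023, 0.2343]
eef_rot: [0.826, -0.56, 0.044, -0.041]
ft_force: [0.5, -0.2, 0.8]
gripper_width: 0.0428
```

```bash
python3 st.py
```

```text
t 19.57 tcp [ 0.5836 -0.0023  0.2343] psi -158.14 toolz [ 0.1196  0.0183 -0.9927] F [ 0.5 -0.2  0.8] M [-0.04  0.06  0.04] w 0.0428
q [-0.196  0.019  1.875  0.045  1.134  2.549]
```

Emit:
jog_arm(moves=[0.5, 0.03, 0, 0, 0, 0.5, 0, 0, 0, 0, 0.5, 0, 0, 0, 0])

```text
time: 19.82
tool_pos: [0.6138, -0.002, 0.2345]
eef_rot: [0.826, -0.56, 0.043, -0.041]
ft_force: [-0.5, 0.2, -0.2]
gripper_width: 0.0427
```

```bash
python3 st.py
```

```text
t 19.82 tcp [ 0.6138 -0.002   0.2345] psi -158.14 toolz [ 0.1175  0.0187 -0.9929] F [-0.5  0.2 -0.2] M [ 0.05  0.04 -0.04] w 0.0427
q [-0.185  0.088  1.803  0.044  1.139  2.56 ]
```

Emit:
jog_arm(moves=[0.5, -0.035, 0, 0, 0, 0.5, 0, 0, 0, 0, 0.5, 0.035, 0, 0, 0, 0.5, 0, 0, 0, 0, 0.5, -0.035, 0, 0, 0, 0.5, 0, 0, 0, 0, 0.5, 0.035, 0, 0, 0, 0.5, 0, 0, 0, 0, 0.5, 0, 0, 0, 0])

```text
time: 20.57
tool_pos: [0.6086, -0.0011, 0.2258]
eef_rot: [0.827, -0.56, 0.034, -0.037]
ft_force: [-0.6, -0.4, 0.4]
gripper_width: 0.0425
```

```bash
python3 st.py
```

```text
t 20.57 tcp [ 0.6086 -0.0011  0.2258] psi -158.17 toolz [ 0.0974  0.0225 -0.995 ] F [-0.6 -0.4  0.4] M [-0.01 -0.02  0.01] w 0.0425
q [-0.185  0.094  1.811  0.044  1.145  2.56 ]
```

Emit:
jog_arm(moves=[0.5, 0, 0, 0.035, 0, 0.5, 0, 0, 0, 0, 0.5, 0, 0, 0.035, 0, 0.5, 0, 0, 0, 0, 0.5, 0, 0, 0.035, 0, 0.5, 0, 0, 0, 0, 0.5, 0, 0, 0, 0])

```text
time: 21.15
tool_pos: [0.6063, -0.0008, 0.3331]
eef_rot: [0.827, -0.56, 0.039, -0.039]
ft_force: [-0.7, 0.4, -1.5]
gripper_width: 0.0429
```

```bash
python3 st.py
```

```text
t 21.15 tcp [ 0.6063 -0.0008  0.3331] psi -158.11 toolz [ 0.1075  0.0206 -0.994 ] F [-0.7  0.4 -1.5] M [-0.    0.07 -0.02] w 0.0429
q [-0.185  0.016  1.699  0.041  1.325  2.568]
```

Emit:
jog_arm(moves=[0.5, 0, 0, -0.015, 0, 0.5, 0, 0, -0.015, 0, 0.5, 0, 0, -0.015, 0, 0.5, 0, 0, -0.015, 0, 0.5, 0, 0, -0.015, 0, 0.5, 0, 0, -0.015, 0, 0.5, 0, 0, -0.01, 0, 0.5, 0, 0, -0.005, 0, 0.5, 0, 0, 0, 0])

```text
time: 21.9
tool_pos: [0.6135, -0.0021, 0.2447]
eef_rot: [0.826, -0.558, 0.059, -0.048]
ft_force: [-0.2, 0.4, 0.2]
gripper_width: 0.0429
```

```bash
python3 st.py
```

```text
t 21.9 tcp [ 0.6135 -0.0021  0.2447] psi -157.93 toolz [ 0.1507  0.0128 -0.9885] F [-0.2  0.4  0.2] M [-0.    0.06 -0.01] w 0.0429
q [-0.185  0.061  1.814  0.045  1.12   2.558]
```

Emit:
jog_arm(moves=[0.5, -0.04, 0, 0, 0, 0.5, 0, 0, 0, 0, 0.5, 0.04, 0, 0, 0, 0.5, 0, 0, 0, 0, 0.5, -0.04, 0, 0, 0, 0.5, 0, 0, 0, 0, 0.5, 0.04, 0, 0, 0, 0.5, 0, 0, 0, 0, 0.5, -0.04, 0, 0, 0, 0.5, 0, 0, 0, 0, 0.5, 0.04, 0, 0, 0, 0.5, 0, 0, 0, 0])

```text
time: 22.9
tool_pos: [0.597, 0.0008, 0.217]
eef_rot: [0.827, -0.56, 0.034, -0.037]
ft_force: [-0.4, -0.2, -0.1]
gripper_width: 0.0426
```

```bash
python3 st.py
```

```text
t 22.9 tcp [0.597  0.0008 0.217 ] psi -158.12 toolz [ 0.0985  0.0226 -0.9949] F [-0.4 -0.2 -0.1] M [-0.03  0.06  0.04] w 0.0426
q [-0.186  0.075  1.848  0.045  1.126  2.557]
```

Emit:
jog_arm(moves=[0.5, -0.04, 0, 0, 0, 0.5, 0, 0, 0, 0, 0.5, 0.04, 0, 0, 0, 0.5, 0, 0, 0, 0, 0.5, -0.04, 0, 0, 0, 0.5, 0, 0, 0, 0, 0.5, 0.04, 0, 0, 0, 0.5, 0, 0, 0, 0, 0.5, -0.04, 0, 0, 0, 0.5, 0, 0, 0, 0, 0.5, 0.04, 0, 0, 0, 0.5, 0, 0, 0, 0, 0.5, -0.04, 0, 0, 0, 0.5, 0, 0, 0, 0, 0.5, 0.04, 0, 0, 0, 0.5, 0, 0, 0, 0])

```text
time: 24.23
tool_pos: [0.5748, 0.005, 0.1925]
eef_rot: [0.828, -0.56, 0.009, -0.026]
ft_force: [-0.3, -0.1, -0.2]
gripper_width: 0.0429
```

```bash
python3 st.py
```

```text
t 24.23 tcp [0.5748 0.005  0.1925] psi -158.14 toolz [ 0.0433  0.0327 -0.9985] F [-0.3 -0.1 -0.2] M [0.04 0.05 0.01] w 0.0429
q [-0.185  0.079  1.889  0.044  1.137  2.556]
```

Emit:
jog_arm(moves=[0.5, -0.04, 0, 0, 0, 0.5, 0, 0, 0, 0, 0.5, 0.04, 0, 0, 0, 0.5, 0, 0, 0, 0, 0.5, -0.04, 0, 0, 0, 0.5, 0, 0, 0, 0, 0.5, 0.04, 0, 0, 0, 0.5, 0, 0, 0, 0, 0.5, -0.04, 0, 0, 0, 0.5, 0, 0, 0, 0, 0.5, 0.04, 0, 0, 0, 0.5, 0, 0, 0, 0])

```text
time: 25.23
tool_pos: [0.5573, 0.0084, 0.1799]
eef_rot: [0.829, -0.559, -0.007, -0.019]
ft_force: [-0.8, 0.6, 0.1]
gripper_width: 0.0428
```

```bash
python3 st.py
```

```text
t 25.23 tcp [0.5573 0.0084 0.1799] psi -158.06 toolz [ 0.0092  0.0387 -0.9992] F [-0.8  0.6  0.1] M [-0.01  0.03  0.01] w 0.0428
q [-0.185  0.072  1.921  0.044  1.147  2.555]
```

Emit:
jog_arm(moves=[0.5, -0.005, -0.015, 0.002, 6.5, 0.5, -0.005, -0.018, 0.002, 6.5, 0.5, -0.005, -0.018, 0.002, 6.5, 0.5, -0.005, -0.018, 0.002, 6.5, 0.5, -0.005, -0.018, 0.002, 6.5, 0.5, -0.005, -0.018, 0.002, 6.5, 0.5, -0.005, -0.018, 0.002, 6.5, 0.5, -0.005, -0.018, 0.002, 6.5, 0.5, -0.005, -0.018, 0.002, 6.5, 0.5, -0.002, -0.01, 0.002, 4, 0.5, 0, 0, 0, 0, 0.5, 0, 0, 0, 0])

```text
time: 26.23
tool_pos: [0.5147, -0.1698, 0.2292]
eef_rot: [1.0, -0.019, 0.005, -0.01]
ft_force: [0.1, 1.3, -0.5]
gripper_width: 0.0432
```

```bash
python3 st.py
python3 - <<'E'
from h import *
d=cap('wrist');cv2.imwrite('pics/w8.png',d['img'][...,::-1])
E
```

```text
t 26.23 tcp [ 0.5147 -0.1698  0.2292] psi -92.19 toolz [ 0.0096  0.0189 -0.9998] F [ 0.1  1.3 -0.5] M [ 0.01 -0.   -0.  ] w 0.0432
q [-0.516 -0.007  1.908  0.022  1.242  1.086]
```

View pics/w8.png

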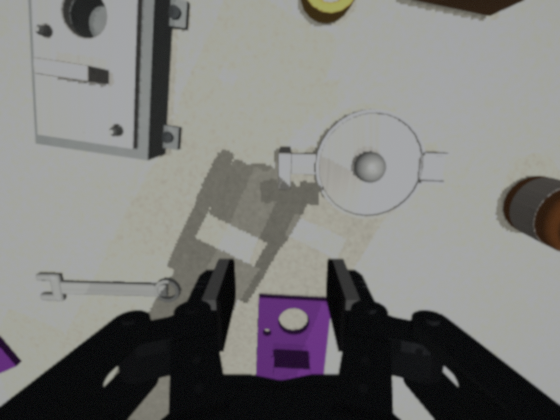

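```bash
cat > md.py <<'E'
from m import *
def dish(P,tab0,rad=.045):
    m=comp(P,tab0,.045,.075,rad).astype(np.uint8)
    k,lab,st,ce=cv2.connectedComponentsWithStats(m,connectivity=4); i=1+np.argmax(st[1:,4]); t=P[lab==i]
    top=t[t[:,2]>np.percentile(t[:,2],90)-.004]
    return top,np.array(cv2.minAreaRect((top[:,:2]*1000).astype(np.float32))[0])/1000,cv2.minAreaRect((top[:,:2]*1000).astype(np.float32))
def ballfit(P,c0):
    m=(np.linalg.norm(P-np.array([*c0,.024]),axis=-1)<.024)&(P[...,2]>.026)
    q=P[m]
    s=least_squares(lambda c:(np.linalg.norm(q-c,axis=1)-.016)*1000,[*c0,.024],loss='soft_l1')
    return s.x,len(q)
E
python3 - <<'E'
from md import *
P=cloud(load('wrist'))
print(P[164,285],P[166,370])
t,c,rr=dish(P,P[164,285,:2]); print('tab',c.round(4),rr,len(t),t[:,2].mean())
b,n=ballfit(P,P[166,370,:2]); print('ball',b.round(4),n)
# dish rim circle
m=comp(P,b[:2],.0165,.026,.062); q=P[m]; 
k,lab,st,ce=cv2.connectedComponentsWithStats(m.astype(np.uint8)); 
rr=np.hypot(*(q[:,:2]-b[:2]).T); q=q[rr>.045]
s=least_squares(lambda p:np.clip((np.hypot(q[:,0]-p[0],q[:,1]-p[1])-p[2])*1000,-6,6),[*b[:2],.055]); print('rim',s.x.round(4))
d=b[:2]-c; print('yaw',np.degrees(np.arctan2(d[1],d[0])),np.hypot(*d)); d=s.x[:2]-c; print('yaw',np.degrees(np.arctan2(d[1],d[0])),np.hypot(*d))
E
```

```text
[ 0.54225759 -0.17228018  0.06343629] [ 0.53373662 -0.25634888  0.03937162]
tab [ 0.5363 -0.1715] ((536.2677612304688, -171.50421142578125), (11.982555389404297, 33.4979133605957), 87.6019287109375) 471 0.06398285271145816
ball [ 0.5306 -0.2598  0.0238] 731
rim [ 0.5306 -0.2609  0.0527]
yaw -93.6567262714545 0.08849798784940294
yaw -93.60111957468943 0.08960849101783959
```

Emit:
jog_arm(moves=[0.35, 0.005, 0, -0.008, -0.3, 0.35, 0.005, 0, -0.014, -0.3, 0.35, 0.005, -0.001, -0.014, -0.3, 0.35, 0.003, 0, -0.014, 0, 0.35, 0.002, 0, -0.014, 0, 0.35, 0, 0, -0.014, 0, 0.35, 0, 0, -0.014, 0, 0.35, 0, 0, -0.014, 0, 0.35, 0, 0, -0.012, 0, 0.35, 0, 0, -0.006, 0, 0.35, 0, 0, 0, 0, 0.35, 0, 0, 0, 0])

```text
time: 27.28
tool_pos: [0.5394, -0.1595, 0.0976]
eef_rot: [1.0, -0.028, 0.007, -0.01]
ft_force: [-0.0, -0.6, -0.2]
gripper_width: 0.0296
```

```bash
python3 st.py
python3 - <<'E'
from h import *
d=cap('wrist');cv2.imwrite('pics/w9.png',d['img'][...,::-1])
E
```

```text
t 27.28 tcp [ 0.5394 -0.1595  0.0976] psi -93.23 toolz [ 0.0149  0.0193 -0.9997] F [-0.  -0.6 -0.2] M [-0.03 -0.   -0.  ] w 0.0296
q [-0.479  0.186  1.96   0.029  0.991  1.133]
```

View pics/w9.png

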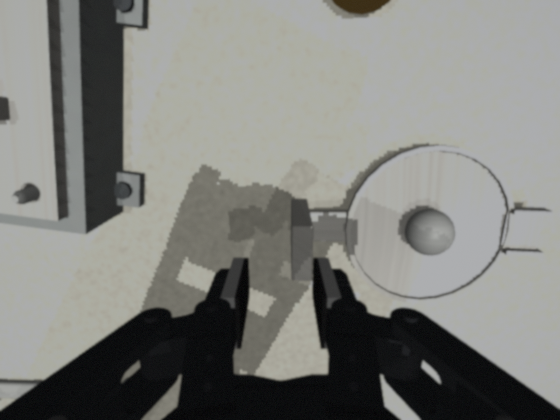

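Emit:
jog_arm(moves=[0.35, -0.001, -0.006, -0.006, 0, 0.35, -0.001, -0.006, -0.006, 0, 0.35, 0, -0.002, -0.004, 0, 0.35, 0, 0, 0, 0, 0.35, 0, 0, 0, 0])

```text
time: 27.75
tool_pos: [0.5392, -0.1766, 0.0834]
eef_rot: [1.0, -0.029, 0.01, -0.008]
ft_force: [0.2, 0.1, -0.6]
gripper_width: 0.03
```

```bash
python3 st.py
python3 - <<'E'
from h import *
d=cap('wrist');cv2.imwrite('pics/w10.png',d['img'][...,::-1])
E
python3 - <<'E'
from md import *
P=cloud(load('wrist'))
t,c,rr=dish(P,(.5363,-.1715),.03); print('tab',c.round(4),rr,len(t),t[:,2].mean())
E
```

```text
t 27.75 tcp [ 0.5392 -0.1766  0.0834] psi -93.29 toolz [ 0.0207  0.0159 -0.9997] F [ 0.2  0.1 -0.6] M [ 0.    0.   -0.01] w 0.03
q [-0.506  0.214  1.958  0.029  0.96   1.106]
tab [ 0.5359 -0.1713] ((535.9223022460938, -171.32022094726562), (12.036463737487793, 34.34807205200195), 86.8449478149414) 1352 0.0639266381821765
```

View pics/w10.png

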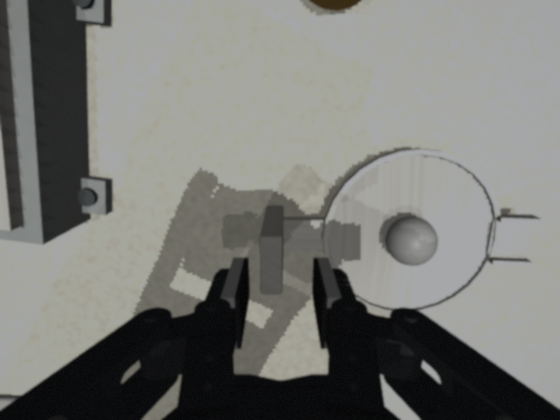

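Emit:
jog_arm(moves=[0.35, -0.003, 0.0045, -0.004, 0, 0.35, 0, 0, 0, 0, 0.35, 0, 0, 0, 0])

```text
time: 28.05
tool_pos: [0.5362, -0.1719, 0.0796]
eef_rot: [0.999, -0.029, 0.011, -0.008]
ft_force: [0.3, -0.2, 0.3]
gripper_width: 0.0302
```

```bash
python3 st.py
```

```text
t 28.05 tcp [ 0.5362 -0.1719  0.0796] psi -93.31 toolz [ 0.0216  0.0156 -0.9996] F [ 0.3 -0.2  0.3] M [-0.   -0.05 -0.06] w 0.0302
q [-0.501  0.21   1.97   0.03   0.95   1.11 ]
```

Aligned over the tab, so I'll descend in isolated steps to about 0.03.

Emit:
jog_arm(moves=[0.35, 0, 0, -0.016, 0, 0.35, 0, 0, 0, 0, 0.35, 0, 0, -0.016, 0, 0.35, 0, 0, 0, 0, 0.35, 0, 0, -0.016, 0, 0.35, 0, 0, 0, 0, 0.35, 0, 0, 0, 0])

```text
time: 28.63
tool_pos: [0.5386, -0.1719, 0.0352]
eef_rot: [0.999, -0.028, 0.013, -0.007]
ft_force: [0.4, 0.2, 0.8]
gripper_width: 0.0292
```

```bash
python3 st.py
python3 - <<'E'
from h import *
d=cap('wrist');cv2.imwrite('pics/w11.png',d['img'][...,::-1])
E
```

```text
t 28.63 tcp [ 0.5386 -0.1719  0.0352] psi -93.2 toolz [ 0.0261  0.0133 -0.9996] F [0.4 0.2 0.8] M [-0.04  0.02 -0.  ] w 0.0292
q [-0.499  0.283  1.981  0.032  0.862  1.107]
```

View pics/w11.png

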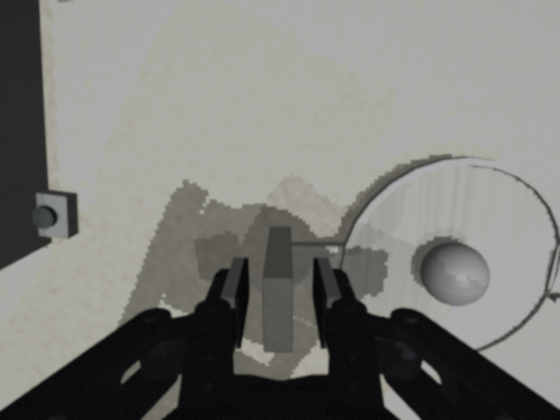

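Emit:
jog_arm(moves=[0.35, -0.001, 0, -0.006, 0, 0.35, 0, 0, 0, 0, 0.2, 0, 0, 0, 0, 0.1, 0, 0, 0, 0, 0, 0, 0, 0, 0, 0, 0, 0, 0, 0, 0, 0, 0, 0, 0, 0, 0, 0, 0, 0], newtons=80)

```text
time: 29.35
tool_pos: [0.5385, -0.1724, 0.0324]
eef_rot: [0.999, -0.028, 0.014, -0.006]
ft_force: [-0.2, 1.2, -0.7]
gripper_width: 0.0111
```

```bash
python3 st.py
python3 - <<'E'
from md import *
d=cap('top'); P=cloud(d)
b,n=ballfit(P,(.526,-.258)); print(b,n)
d=cap('wrist'); P=cloud(d); b,n=ballfit(P,(.5306,-.2598)); print(b,n)
cv2.imwrite('pics/w12.png',d['img'][...,::-1])
E
```

```text
t 29.35 tcp [ 0.5385 -0.1724  0.0324] psi -93.2 toolz [ 0.0288  0.0112 -0.9995] F [-0.2  1.2 -0.7] M [-0.08  0.09 -0.05] w 0.0111
q [-0.5    0.286  1.983  0.031  0.853  1.106]
[ 0.526 -0.258  0.024] 0
[ 0.53000415 -0.26025976  0.02410095] 3229
```

View pics/w12.png

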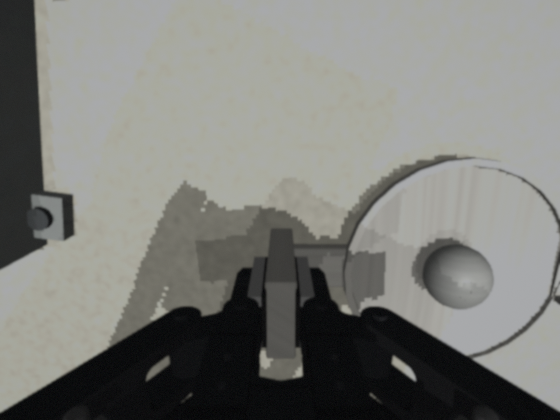

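Emit:
jog_arm(moves=[0, 0, 0, 0.003, 0, 0, 0, 0, 0.005, 0, 0, 0, 0, 0.007, 0, 0, 0, 0, 0.008, 0, 0, 0, 0, 0.008, 0, 0, 0, 0, 0.006, 0, 0, 0, 0, 0.003, 0, 0, 0, 0, 0, 0])

```text
time: 30.12
tool_pos: [0.5357, -0.1702, 0.0736]
eef_rot: [0.999, -0.029, 0.011, -0.009]
ft_force: [-1.1, 0.6, -4.5]
gripper_width: 0.0107
```

```bash
python3 st.py
cat > dk.py <<'E'
from md import *
from scipy.spatial.transform import Rotation as R
d=cap('wrist'); P=cloud(d); s=r.state(); tcp=s['tool_pos']
cv2.imwrite('pics/wd.png',d['img'][...,::-1])
M=R.from_quat(s['eef_rot']).as_matrix()
ty=M[:,1].copy(); ty[2]=0; ty/=np.linalg.norm(ty)   # dish +x approx
bz=tcp[2]-.0324
c0=tcp+ty*.09; 
m=(np.linalg.norm(P-np.array([c0[0],c0[1],bz+.024]),axis=-1)<.03)&(P[...,2]>bz+.029)
q=P[m]
sb=least_squares(lambda c:(np.linalg.norm(q-c,axis=1)-.016)*1000,[c0[0],c0[1],bz+.024],loss='soft_l1').x
# rim: points at radius 50..60 from c0, top
rad=np.hypot(P[...,0]-c0[0],P[...,1]-c0[1])
m=(rad>.044)&(rad<.066)&(np.abs(P[...,2]-bz-.02)<.014)
t=P[m]
dx=(t[:,:2]-c0[:2])@ty[:2]; t=t[np.abs(dx)<.05]
th=np.arctan2(t[:,1]-c0[1],t[:,0]-c0[0]); rim=[]
for a in np.arange(-np.pi,np.pi,.06):
    w=t[(th>=a)&(th<a+.06)]
    if len(w)>3: rim.append(w[w[:,2]>=np.partition(w[:,2],-3)[-3]].mean(0))
rim=np.array(rim)
keep=np.ones(len(rim),bool)
for _ in range(6):
    A=np.c_[rim[:,:2]-c0[:2],np.ones(len(rim))];cf=np.linalg.lstsq(A[keep],rim[keep,2],rcond=None)[0];e=np.abs(A@cf-rim[:,2]);keep=e<max(.0012,2.5*np.median(e))
g=rim[keep]
# axis-plane circle fit, radius free
cir=least_squares(lambda p:(np.hypot(g[:,0]-p[0],g[:,1]-p[1])-p[2])*1000,[c0[0],c0[1],.055],loss='soft_l1').x
n=np.array([-cf[0],-cf[1],1]); 
ctr=np.array([cir[0],cir[1],cf@np.r_[cir[:2]-c0[:2],1]]); floor=ctr-.013*n
print('ball',sb.round(4),len(q),'rimfit',cir.round(4),len(g),keep.mean().round(2),'dish tilt slopes',cf[:2].round(4),'floor c',floor.round(4),'ball off',np.hypot(*(sb-floor)[:2]).round(4),np.linalg.norm(sb-floor).round(4))
print('tcp-based: dish dir',np.degrees(np.arctan2(ty[1],ty[0])).round(2))
E
python3 dk.py
```

```text
t 30.12 tcp [ 0.5357 -0.1702  0.0736] psi -93.27 toolz [ 0.0232  0.017  -0.9996] F [-1.1  0.6 -4.5] M [ 0.26 -0.02  0.  ] w 0.0107
q [-0.5    0.217  1.976  0.032  0.937  1.109]
ball [ 0.5275 -0.2586  0.0644] 2765 rimfit [ 0.5299 -0.26    0.0533] 90 0.99 dish tilt slopes [0.0199 0.0059] floor c [ 0.5301 -0.2599  0.0481] ball off 0.0029 0.0166
tcp-based: dish dir -93.28
```

View pics/wd.png

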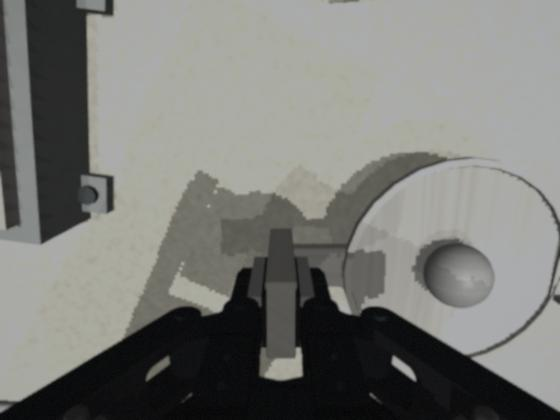

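Emit:
jog_arm(moves=[0, 0, 0, 0.004, 0, 0, 0, 0, 0.008, 0, 0, 0, 0, 0.011, 0, 0, 0, 0, 0.012, 0, 0, 0, 0, 0.012, 0, 0, 0, 0, 0.012, 0, 0, 0, 0, 0.012, 0, 0, 0, 0, 0.012, 0, 0, 0, 0, 0.01, 0, 0, 0, 0, 0.006, 0, 0, 0, 0, 0.003, 0, 0, 0, 0, 0, 0, 0, 0, 0, 0, 0])

```text
time: 31.25
tool_pos: [0.5355, -0.1699, 0.1896]
eef_rot: [0.999, -0.029, 0.014, -0.008]
ft_force: [-0.9, 0.0, -3.1]
gripper_width: 0.0113
```

```bash
python3 st.py; python3 dk.py
```

```text
t 31.25 tcp [ 0.5355 -0.1699  0.1896] psi -93.28 toolz [ 0.0275  0.0151 -0.9995] F [-0.9  0.  -3.1] M [ 0.26 -0.01 -0.07] w 0.0113
q [-0.5    0.065  1.909  0.029  1.151  1.117]
ball [ 0.5289 -0.2609  0.1805] 2821 rimfit [ 0.5302 -0.2598  0.0531] 91 1.0 dish tilt slopes [0.025  0.0037] floor c [ 0.5305 -0.2598  0.1642] ball off 0.002 0.0164
tcp-based: dish dir -93.28
```

Emit:
jog_arm(moves=[0, 0, 0.0024, 0, 1, 0, 0, 0.0047, 0, 2, 0, 0, 0.007, 0, 3, 0, -0.001, 0.0083, 0, 3.5, 0, -0.001, 0.0083, 0, 3.5, 0, -0.001, 0.0083, 0, 3.5, 0, -0.001, 0.0083, 0, 3.5, 0, -0.001, 0.0083, 0, 3.5, 0, -0.001, 0.0083, 0, 3.5, 0, -0.001, 0.0083, 0, 3.5, 0, -0.001, 0.0083, 0, 3.5, 0, 0, 0.007, 0, 3, 0, 0, 0.0047, 0, 2, 0, 0, 0.0024, 0, 1, 0, 0, 0, 0, 0, 0, 0, 0, 0, 0])

```text
time: 32.63
tool_pos: [0.517, -0.0658, 0.1723]
eef_rot: [0.941, 0.337, -0.006, -0.02]
ft_force: [-0.2, 1.0, -3.7]
gripper_width: 0.0107
```

```bash
python3 st.py; python3 dk.py
```

```text
t 32.63 tcp [ 0.517  -0.0658  0.1723] psi -50.63 toolz [-0.0254  0.0331 -0.9991] F [-0.2  1.  -3.7] M [ 0.14  0.19 -0.01] w 0.0107
q [-0.333  0.021  1.989  0.025  1.167  0.541]
ball [ 0.5763 -0.1348  0.161 ] 2454 rimfit [ 0.5732 -0.1361  0.0532] 91 0.99 dish tilt slopes [-0.0197  0.0236] floor c [ 0.573  -0.1358  0.1448] ball off 0.0035 0.0165
tcp-based: dish dir -50.64
```

Emit:
jog_arm(moves=[0, 0, 0.002, 0.001, 1, 0, 0, 0.004, 0.002, 2, 0, 0, 0.005, 0.002, 2, 0, 0, 0.005, 0.002, 2, 0, 0, 0.005, 0.002, 2, 0, 0, 0.005, 0.002, 2, 0, 0, 0.005, 0.002, 2, 0, 0, 0.005, 0.002, 2, 0, 0, 0.005, 0.001, 2, 0, 0, 0.003, 0.001, 1, 0, 0, 0, 0, 0, 0, 0, 0, 0, 0])

```text
time: 33.68
tool_pos: [0.5168, -0.0234, 0.1905]
eef_rot: [0.874, 0.486, -0.011, -0.018]
ft_force: [-0.0, -0.3, -4.3]
gripper_width: 0.0107
```

```bash
python3 st.py; python3 dk.py
```

```text
t 33.68 tcp [ 0.5168 -0.0234  0.1905] psi -31.81 toolz [-0.0359  0.0208 -0.9991] F [-0.  -0.3 -4.3] M [ 0.14  0.19 -0.06] w 0.0107
q [-0.247 -0.004  1.978  0.012  1.207  0.304]
ball [ 0.5965 -0.0714  0.1791] 2437 rimfit [ 0.5929 -0.0719  0.0529] 91 0.98 dish tilt slopes [-0.0294  0.014 ] floor c [ 0.5925 -0.0717  0.163 ] ball off 0.004 0.0166
tcp-based: dish dir -31.82
```

Emit:
jog_arm(moves=[0, 0, 0.002, 0.001, 1, 0, 0, 0.005, 0.001, 2, 0, 0, 0.005, 0.001, 2, 0, 0, 0.006, 0.001, 2.2, 0, 0, 0.006, 0.001, 2.2, 0, 0, 0.006, 0.001, 2.2, 0, 0, 0.006, 0.001, 2.2, 0, 0, 0.005, 0.001, 2, 0, 0, 0.005, 0.001, 2, 0, 0, 0.003, 0, 1.5, 0, 0, 0, 0, 0, 0, 0, 0, 0, 0])

```text
time: 34.73
tool_pos: [0.5161, 0.0284, 0.1996]
eef_rot: [0.77, 0.637, -0.015, -0.016]
ft_force: [1.2, 0.7, -3.9]
gripper_width: 0.0106
```

```bash
python3 st.py; python3 dk.py; cp pics/wd.png pics/wd2.png
python3 - <<'E'
from h import *
d=cap('top'); cv2.imwrite('pics/t2.png',cv2.resize(d['img'][100:260,230:390,::-1],None,fx=3.5,fy=3.5,interpolation=cv2.INTER_CUBIC))
d=cap('scene'); cv2.imwrite('pics/s3.png',cv2.resize(d['img'][140:330,190:400,::-1],None,fx=3,fy=3,interpolation=cv2.INTER_CUBIC))
E
```

```text
t 34.73 tcp [0.5161 0.0284 0.1996] psi -10.83 toolz [-0.0432  0.006  -0.999 ] F [ 1.2  0.7 -3.9] M [0.05 0.27 0.04] w 0.0106
q [-0.141 -0.011  1.968 -0.     1.228  0.048]
ball [0.6075 0.0117 0.188 ] 2418 rimfit [0.6042 0.0097 0.0532] 90 0.97 dish tilt slopes [-0.0359  0.0001] floor c [0.6037 0.0097 0.172 ] ball off 0.0043 0.0166
tcp-based: dish dir -10.85
```

View pics/t2.png

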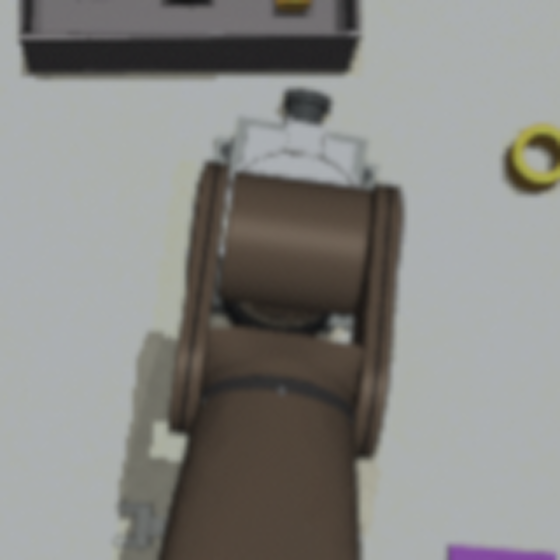

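View pics/s3.png

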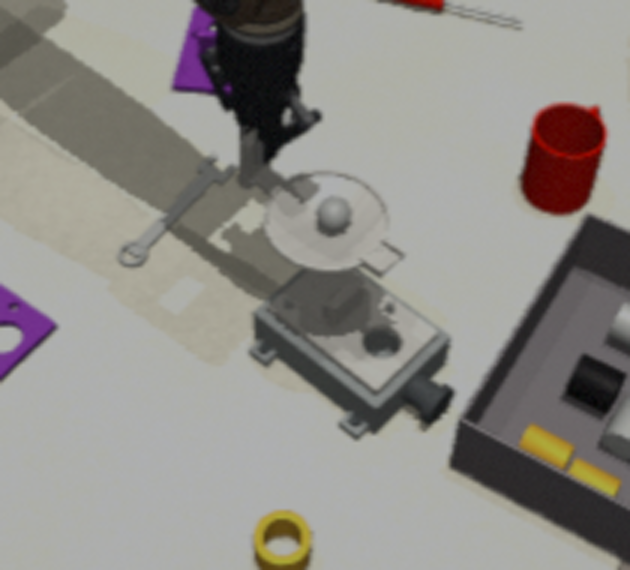

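View pics/wd2.png

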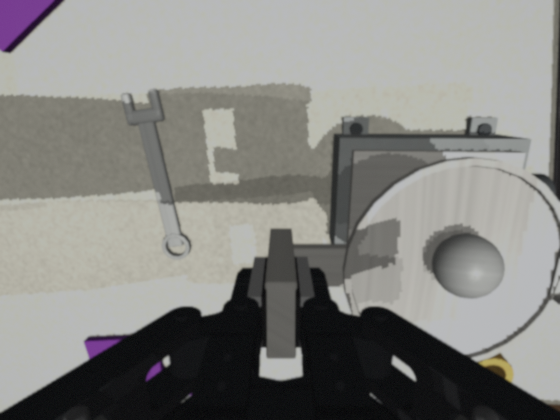

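Emit:
jog_arm(moves=[0, 0, -0.001, -0.004, 0, 0, 0, -0.001, -0.006, 0, 0, 0, 0, -0.004, 0, 0, 0, 0, 0, 0, 0, 0, 0, 0, 0, 0, 0, 0, 0, 0])

```text
time: 35.38
tool_pos: [0.5155, 0.0247, 0.1829]
eef_rot: [0.771, 0.636, -0.016, -0.017]
ft_force: [-0.7, 0.5, -2.7]
gripper_width: 0.011
```

```bash
python3 st.py; python3 dk.py
```

```text
t 35.38 tcp [0.5155 0.0247 0.1829] psi -11.01 toolz [-0.0452  0.0061 -0.999 ] F [-0.7  0.5 -2.7] M [0.04 0.28 0.01] w 0.011
q [-1.480e-01  6.000e-03  1.983e+00 -1.000e-03  1.198e+00  4.400e-02]
ball [0.6087 0.0067 0.1712] 2340 rimfit [0.6038 0.0054 0.0535] 90 0.96 dish tilt slopes [-0.0347  0.001 ] floor c [0.6033 0.0054 0.1551] ball off 0.0055 0.017
tcp-based: dish dir -11.01
```

```bash
python3 - <<'E'
from m import *
d=cap('scene'); P=cloud(d); cv2.imwrite('pics/s4.png',cv2.resize(d['img'][140:330,190:400,::-1],None,fx=3,fy=3,interpolation=cv2.INTER_CUBIC))
m=comp(P,(.66,-.01),.054,.066,.06); t=P[m]; A=np.c_[t[:,:2]-[.638,0],np.ones(len(t))];print('plate top',np.linalg.lstsq(A,t[:,2],rcond=None)[0].round(4),len(t))
print(r.state()['dq'].round(4))
E
python3 st.py; python3 dk.py
```

```text
plate top [-0.0049  0.0071  0.0601] 730
[ 0.0018 -0.0015 -0.0053  0.001  -0.0024  0.0016]
t 35.48 tcp [0.5157 0.0248 0.1833] psi -11.01 toolz [-0.0446  0.006  -0.999 ] F [-0.1  0.4 -3.4] M [ 0.05  0.26 -0.01] w 0.0112
q [-1.480e-01  6.000e-03  1.982e+00 -1.000e-03  1.198e+00  4.400e-02]
ball [0.6089 0.0067 0.1715] 2327 rimfit [0.6038 0.0058 0.0531] 92 0.98 dish tilt slopes [-0.0348  0.0026] floor c [0.6033 0.0058 0.1555] ball off 0.0057 0.017
tcp-based: dish dir -11.01
```

View pics/s4.png

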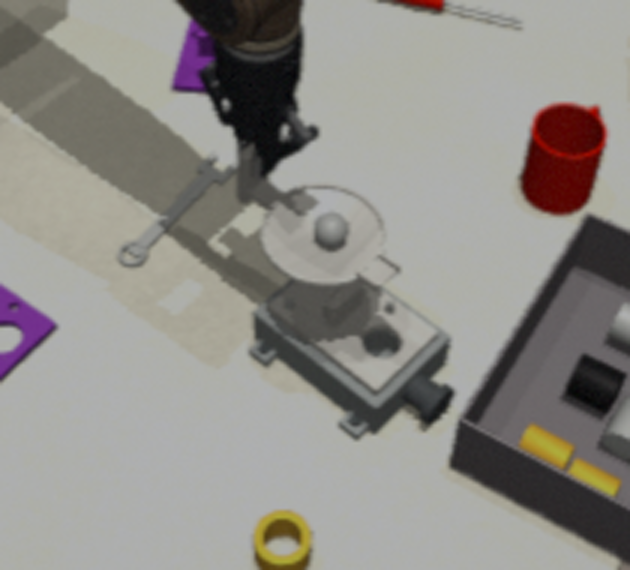

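The picture shows the plate seated on the housing, the dish held level above it with its lip over the port, and the ball in the middle. Handing in.

```bash
python3 -c "
from rig import r
print(r.job_done())"; python3 st.py
```

```text
the job is handed in; nothing more can be done
None
the job is handed in; nothing more can be done
```

I seated the aluminium backplate over both pins and released it. I then lifted the dish by its tab, turned it about 82° to the housing's +x direction, and handed in at 35.5 s with it held over the port. No verdict was reported.

**Last checks**
- **Backplate:** After release its top was at 60.0 mm, flat to under 0.001 rad. Its centre measured about 1 mm from the housing's.
- **Dish:** The lip was about 3 mm sideways from the port and about 105 mm above it. The dish was within about 0.5° of the housing's direction and not moving.
- **Ball:** It was about 6 mm off the dish's middle (limit 14 mm), having crept out from about 2–3 mm as the dish leaned.

**What disagreed or went less well**
- **Tool tilt:** Jogging slowly tilted the tool, up to about 5° while placing the plate. Between the two steps I took most of it out, with the gripper empty, using turns and back-and-forth moves.
- **Dish level:** The dish ended about 2° off level by its rim. The tool pose suggests about 2.5° (limit 5°).
- **Final plate check:** With the dish above it, the scene camera saw only part of the plate. It gave the same height but a noisier slope of about 0.007 rad.
- **Bystanders:** I never went near them and saw none move in the pictures, but I did not measure their positions at the end.

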